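# Stack the filter carton and slide the stock tray under the instrument shelf

### The arm

A 6-joint arm with a two-finger parallel gripper is mounted at the origin on a cart in front of the work surface, level with it; the furniture and walls round the work are solid. World frame = base frame: x ahead of the robot, y to its left, z up, the work surface at z = 0. Lengths are in m, angles in degrees, forces in N, time in s.
With the tool pointing down it reaches from about 0.25 to 0.725 m from the base axis. Payload 9.7 kg.
Tool frame: the origin (TCP) lies at the very end of the fingers, on their centre line; the grasp point (between the pads) lies 19 mm behind it; z points along the fingers, y is the direction in which the jaws open and shut (so a half turn about z gives the same grasp; the last joint's range is limited). The gripper opens to 85 mm and grips with 20 to 120 N. Pads are 22 mm wide; open, the fingers measure 114 mm over their backs; the gripper's body (76 mm by 85 mm) begins 54 mm behind the grasp point. The pads swing forward as they close: fully open they stand 13 mm farther back than shut.
Start: joints at [77.292, 4.979, 10.078, 95.1, 0, 90], TCP at [0.121, 0.537, 0.231] pointing down, gripper open.
Joint ranges: [-179.16, 179.16], [-48.56, 103.87], [-65.8, 70.77], [-126.05, 130.52], [-82.76, 87.17], [-180, 180]. Speed limits (degrees/s): [127.2, 127.2, 147.25, 180, 180, 180].

### API

Orientations are given as [roll, pitch, yaw] about the fixed x, y, z axes, in that order (R = Rz(yaw) Ry(pitch) Rx(roll)).
In Python, from workcell import bot gives the robot as it stands. The module is installed in compiled form; this text tells all that it offers.
- The arm moves only by the tool step_arm, never from a script. Its arguments are lists of equal length, an entry for each row: "dr": the turn, a rotation vector about the tool's x, y, z in rad, a list of three; "xyz": the shift along the tool's x, y, z in units of 40 mm (1.0 is 40 mm), a list of three; "gripper": the opening, from 0 (shut) to 1 (fully open). In form: {"dr": [[wx, wy, wz], ...], "xyz": [[x, y, z], ...], "gripper": [gripper, ...]}. A call has exactly 8 rows; each row is the pose to reach, as a shift and turn from the pose commanded when the call began, along the tool's axes at that moment; what a row does not reach only later rows make up. A row lasts 1/10 s, in which the tool goes at most 50 mm and 8.59 degrees, less where a joint would pass 70% of its speed; a pose out of reach is approached as far as the arm can. A call with a gripper value outside its range is refused whole. The fingers move at their own pace and stop on an object; "squeeze" is the grip in N (left out, the last holds). Time passes only in rows, so rows that repeat a pose let the fingers close, or fill a call up. It gives the time, the measured TCP pose, the force and the opening at its end, in the units of the state.
- bot.get_obs(): the state, without advancing time (a new reading comes with each control period).
- bot.camera(name): name is "scene" or "top" or "wrist"; returns a dict with "image" (420x560x3 uint8, red, green, blue), "camera_matrix" (3x3 intrinsics, pixels), "R" (3x3) and "t" (3): a world point X has camera coordinates R X + t. Camera axes: x right, y down, z forward; pixel columns grow to the right and rows downward; lengths in m; the calibration is good to about 2 mm. The wrist camera is an equidistant fisheye: a pixel r from the principal point sees the ray r / f radians off the axis. A picture is of the moment at which its call begins. There is no depth.
- bot.job_done(): hands the job in, once; it reports no verdict.
Trained networks look in a picture, given as the dict that the camera call returned (one of the last four; its "shot" number tells which), for a name from the list of things; names that differ only in an ending like _2 or _b are one class to them, and where a whole thing is asked for, a point or a joint stands for the part that bears it (a point fixed in the world has none). Each returns a list of dicts, best first, with "p" (0 to 1); they miss things now and then, are a little off and sometimes report something else, mostly with a low value. They report only what shows in the picture. A call takes as long as a camera call.
- bot.regions_of(picture, thing): "region" (420x560 bool, what is visible of it) and "box" ([centre column, centre row, width, height] in pixels, round what is visible of it).
The state is a dict: "time": time; "q": joint angles; "qd": joint speeds; "joint_efforts": joint torques, N m; "ee_pos": TCP position; "tcp_rot": TCP orientation; "wrist_force": force on the tool from outside, world axes, zero at the start; "torque": the same for the moment, N m; "opening": finger opening in m.
Only numpy, scipy, OpenCV 4.12 (cv2) and the standard library are available. Lean on these libraries where they do the work, as an engineer would, in place of code of your own. Each camera call takes 0.05 s, during which the arm holds its last target.

### The job

Put the yellow filter carton that lies beside the stock tray squarely on top of the one standing in the blue tray, long side along long side, then slide the tray straight in under the low grey instrument shelf until it is fully home against the stop at the back. Slide it along the bench gently: neither the cartons nor your hand may knock against the shelf, and the other things on and around it stay as they are.

Things in the scene. Friction and masses are not known exactly. Their poses are not given: they have to be found in the camera images.
- shelf: Low instrument shelf fixed to the bench, turned up to 7 degrees: grey board 140 (x) x 224 (y) x 14 mm on two white side legs; underside 125 mm above the bench, top 139 mm. Origin on the bench below the board's centre; x points to the back, square to its front edge (the edge is at x = -70 mm, open to the robot), y to the left, z up.
- shelf_home (a point): Where the middle of the tray's underside is when the tray is fully home: on the bench, at the shelf's origin, same axes. Black runners 14 mm high on either side leave a lane 176 mm wide, widened to about 193 mm by a lead-in at the front edge; rubber buffers on the stop at the back end the lane 31 mm behind this point.
- tray_mid (a point): Middle of the underside of the blue stock tray, 62 (x) x 164 (y) mm, rim 16 mm high, floor 4 mm thick, about 0.45 kg, loose on the bench in front of the shelf. x points to the tray's back (away from its grip), y along its length, z up. An upturned plate 60 mm wide and 46 mm high is on its front.
- tray_grip (a point): Point to pinch on the tray's black grip, a bar 18 mm wide (y), 20 to 44 mm above the bench, that sticks out forward from 32 to 89 mm in front of the tray's middle. This point: 70 mm in front of the middle, 32 mm above the bench; tray's axes. With the tray home it lies right below the board's front edge, so there the hand must lean back towards the robot by 30 to 40 degrees; further out an upright hand fits.
- carton_low_mid (a point): Centre of the lower yellow carton, 46 (x) x 150 (y) x 52 (z) mm, 0.16 kg, which stands loose in the tray with about 4 mm of play to the rim; z up, its top 56 mm above the bench. Its long y axis lies along the tray's.
- carton_top_mid (a point): Centre of the loose yellow carton, 46 (x) x 150 (y) x 52 (z) mm, about 0.16 kg, flat on the bench to the right or left of the tray (not the third one, far back by the wall); x across its 46 mm width (the way to grasp it from above), y along its length, z up. Stacked, its top is 108 mm above the bench, 17 mm below the shelf.
- wash_bottle: Wash bottle, 65 mm across and 201 mm high, white with a blue cap, standing on the shelf; bystander. Origin on its underside.
- ph_meter: Pale pocket meter, 35 x 60 x 34 mm, on the shelf; bystander. Origin on its underside.
- teal_box: Clip box with a teal lid, 111 x 147 x 60 mm, on the bench at the side of the tray where the loose carton is not; bystander. Origin on its underside.
- thermos: Steel vacuum flask, 69 mm across and 223 mm high, standing at the left of the shelf; bystander. Origin on its underside.

How it is judged:
By the outcome, as a careful person would: the job done as asked, in the order asked, and still so for the second after the job is handed in, with the robot touching nothing.
It also fails if it takes over 72 s, if anything falls off the work surface, if the arm or the gripper's body presses on something with over 40 N, if the wrist force passes 120 N, or if a joint passes its speed limit or range.

## Working session

There is one attempt and no reset: what is moved stays moved. The work goes in short steps, Python scripts to look and compute and a tool call to move; the robot and the scene stay as the last step left them, time stands still between calls to the robot, and variables do not carry over. Pictures are saved under pics/ and viewed, and the job is handed in when it is done.

Besides the shell and the picture viewer there is one more tool, called after "Request:" as name(argument=value, ...) on one line, values as JSON. step_arm: Moves the arm, as the interface text tells. Its arguments: {"type":"object","properties":{"dr":{"type":"array"},"xyz":{"type":"array"},"gripper":{"type":"array"},"squeeze":{"type":"number"}},"required":["dr","xyz","gripper"]}

```bash
mkdir -p pics
python3 - <<'E'
from workcell import bot
import cv2,numpy as np,pickle
o=bot.get_obs();print({k:np.round(v,3).tolist() for k,v in o.items()})
d={}
for n in ["scene","top"]:
    p=bot.camera(n);d[n]=p
    cv2.imwrite(f"pics/{n}0.png",p["image"][:,:,::-1])
    print(n,p["camera_matrix"].tolist(),np.round(p["R"],4).tolist(),np.round(p["t"],4).tolist(),p["shot"])
    for th in ["shelf","tray_mid","carton_low_mid","carton_top_mid","tray_grip","teal_box","thermos","wash_bottle","ph_meter"]:
        r=bot.regions_of(p,th)
        d[n,th]=r
        print(n,th,[(round(x["p"],2),np.round(x["box"]).tolist()) for x in r])
pickle.dump(d,open("d0.pkl","wb"))
E
```

```text
{'time': 0.0, 'q': [77.29, 5.012, 10.034, 95.1, 0.001, 90.0], 'qd': [-0.001, 0.037, -0.003, -0.03, 0.074, -0.023], 'joint_efforts': [0.0, -52.039, 46.48, 0.017, -0.0, 0.0], 'ee_pos': [0.121, 0.536, 0.231], 'tcp_rot': [-179.922, -0.001, 167.29], 'wrist_force': [-0.451, 0.637, -0.425], 'torque': [0.011, 0.018, -0.032], 'opening': 0.086}
scene [[486.34760957935003, 0.0, 274.4530431909198], [0.0, 486.34760957935003, 212.18745153772068], [0.0, 0.0, 1.0]] [[0.653, -0.7571, -0.0218], [-0.4061, -0.3258, -0.8538], [0.6393, 0.5663, -0.5202]] [-0.3714, 0.3683, 0.7951] 1
scene shelf [(0.63, [307.0, 216.0, 99.0, 90.0])]
scene tray_mid [(0.63, [252.0, 263.0, 61.0, 36.0])]
scene carton_low_mid []
scene carton_top_mid [(0.61, [168.0, 234.0, 43.0, 46.0])]
scene tray_grip [(0.87, [255.0, 264.0, 68.0, 39.0]), (0.27, [167.0, 234.0, 45.0, 46.0])]
scene teal_box [(0.89, [363.0, 336.0, 91.0, 80.0])]
scene thermos [(0.75, [219.0, 165.0, 24.0, 76.0]), (0.37, [323.0, 188.0, 25.0, 21.0])]
scene wash_bottle [(0.95, [300.0, 148.0, 37.0, 77.0])]
scene ph_meter [(0.78, [325.0, 188.0, 26.0, 22.0])]
top [[476.1880338925425, 0.0, 276.20971448532134], [0.0, 476.1880338925425, 208.5034710313279], [0.0, 0.0, 1.0]] [[0.1053, -0.9944, 0.0087], [-0.9212, -0.1009, -0.3758], [0.3745, 0.0316, -0.9267]] [-0.0265, 0.6058, 1.0059] 2
top shelf [(0.88, [276.0, 164.0, 108.0, 86.0])]
top tray_mid [(0.88, [265.0, 253.0, 68.0, 27.0])]
top carton_low_mid [(0.66, [265.0, 235.0, 63.0, 35.0])]
top carton_top_mid [(0.87, [165.0, 253.0, 66.0, 42.0])]
top tray_grip [(0.84, [264.0, 249.0, 67.0, 32.0])]
top teal_box [(0.87, [409.0, 275.0, 64.0, 51.0]), (0.61, [276.0, 166.0, 109.0, 83.0]), (0.56, [163.0, 254.0, 62.0, 43.0]), (0.44, [268.0, 234.0, 62.0, 35.0])]
top thermos [(0.84, [161.0, 152.0, 43.0, 64.0])]
top wash_bottle [(0.73, [262.0, 132.0, 29.0, 54.0])]
top ph_meter [(0.61, [302.0, 154.0, 25.0, 22.0])]
```

View pics/scene0.png

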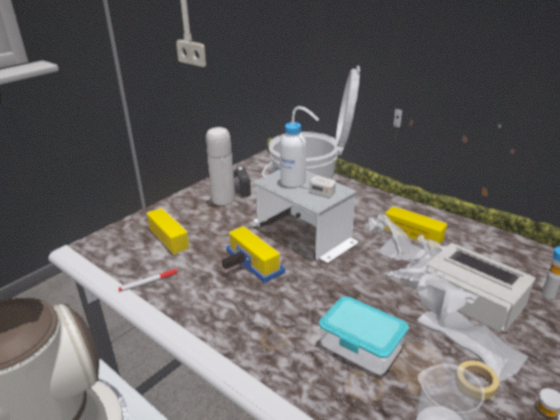

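View pics/top0.png

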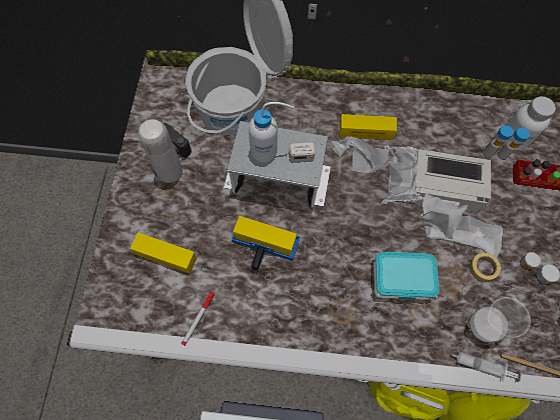

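Run:
```python
import cv2,pickle
d=pickle.load(open("d0.pkl","rb"))
im=d["top"]["image"][100:310,120:450,::-1]
cv2.imwrite("pics/top0z.png",cv2.resize(im,None,fx=2.4,fy=2.4,interpolation=cv2.INTER_CUBIC))
im=d["scene"]["image"][100:390,130:420,::-1]
cv2.imwrite("pics/scene0z.png",cv2.resize(im,None,fx=2,fy=2,interpolation=cv2.INTER_CUBIC))
```

```text
(no output)
```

View pics/top0z.png

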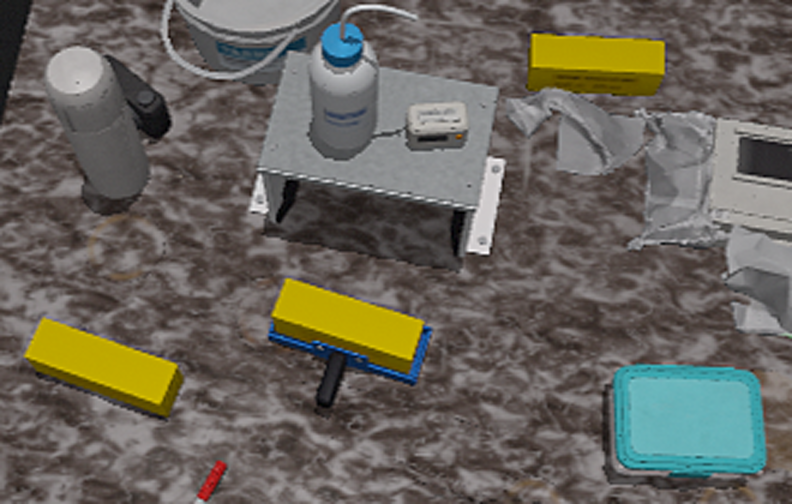

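View pics/scene0z.png

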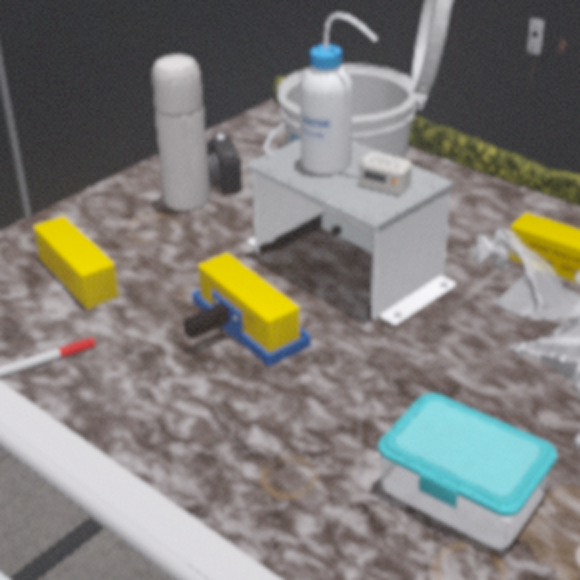

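```bash
cat > h.py <<'E'
import cv2,numpy as np,pickle
from scipy.optimize import minimize
from scipy.spatial.transform import Rotation as Ro
def proj(p,X):
    X=np.atleast_2d(X);c=X@p["R"].T+p["t"];u=c@p["camera_matrix"].T
    return u[:,:2]/u[:,2:]
def back(p,uv,z):
    K=p["camera_matrix"];uv=np.atleast_2d(uv).astype(float)
    d=np.c_[(uv[:,0]-K[0,2])/K[0,0],(uv[:,1]-K[1,2])/K[1,1],np.ones(len(uv))]@p["R"]
    o=-p["R"].T@p["t"]
    return o+d*((z-o[2])/d[:,2])[:,None]
def T(x,y,a):
    c,s=np.cos(a),np.sin(a);return np.array([[c,-s,x],[s,c,y],[0,0,1]])
def boxpts(x,y,a,lo,hi):
    P=np.array([[i,j,k] for i in(lo[0],hi[0]) for j in (lo[1],hi[1]) for k in (lo[2],hi[2])],float)
    c,s=np.cos(a),np.sin(a)
    return np.c_[x+c*P[:,0]-s*P[:,1],y+s*P[:,0]+c*P[:,1],P[:,2]]
S=8
def render(p,pts,shape,off):
    h=cv2.convexHull(((proj(p,pts)-off+0.5)*S).astype(np.float32)).reshape(-1,2)
    m=np.zeros((shape[0]*S,shape[1]*S),np.uint8)
    cv2.fillPoly(m,[np.round(h*16).astype(np.int32)],255,shift=4)
    return cv2.resize(m,(shape[1],shape[0]),interpolation=cv2.INTER_AREA)/255.
def fitbox(obs,x0,lo,hi):
    """obs: list of (picture, soft mask full image)"""
    crops=[]
    for p,m in obs:
        ys,xs=np.nonzero(m>0.3);x1,x2,y1,y2=xs.min()-6,xs.max()+7,ys.min()-6,ys.max()+7
        crops.append((p,m[y1:y2,x1:x2],np.array([x1,y1])))
    def cost(v,each=False):
        r=[np.abs(render(p,boxpts(v[0],v[1],v[2],lo,hi),m.shape,o)-m).sum()/m.sum() for p,m,o in crops]
        return r if each else sum(r)
    best=None
    for da in (0,.15,-.15):
        s=np.array([x0[0],x0[1],x0[2]+da])
        sim=np.vstack([s,s+[.02,0,0],s+[0,.02,0],s+[0,0,.1]])
        r=minimize(cost,s,method="Nelder-Mead",options=dict(initial_simplex=sim,xatol=1e-5,fatol=1e-5,maxiter=400))
        if best is None or r.fun<best.fun: best=r
    return best.x,cost(best.x,True)
def comp(mask,uv):
    n,l=cv2.connectedComponents(mask.astype(np.uint8))
    return (l==l[int(uv[1]),int(uv[0])])
def yellow(im):
    hsv=cv2.cvtColor(im,cv2.COLOR_RGB2HSV);return cv2.inRange(hsv,(20,140,50),(36,255,255))>0
def blue(im):
    hsv=cv2.cvtColor(im,cv2.COLOR_RGB2HSV);return cv2.inRange(hsv,(105,110,40),(128,255,255))>0
E
python3 - <<'E'
from h import *
d=pickle.load(open("d0.pkl","rb"));t,s=d["top"],d["scene"]
Y=[yellow(p["image"]) for p in (t,s)]
lo,hi=(-.023,-.075,0),(.023,.075,.052)
L=[comp(Y[0],(165,250)).astype(float),comp(Y[1],(168,225)).astype(float)]
x0=back(t,(163,250),.05)[0];print(x0,back(s,(168,225),.05))
for o in ([(t,L[0])],[(s,L[1])],[(t,L[0]),(s,L[1])]):
    r=fitbox(o,(x0[0],x0[1],0),lo,hi);print("loose",np.round(r[0],4),np.degrees(r[0][2]),r[1])
# low: top only visible; mask region yellow. grip plate hides little
lo,hi=(-.023,-.075,.004),(.023,.075,.056)
L=[comp(Y[0],(265,233)).astype(float),comp(Y[1],(255,245)).astype(float)]
x0=back(t,(265,235),.05)[0]
for o in ([(t,L[0])],[(s,L[1])],[(t,L[0]),(s,L[1])]):
    r=fitbox(o,(x0[0],x0[1],0),lo,hi);print("low",np.round(r[0],4),np.degrees(r[0][2]),r[1])
low=r[0]
# tray: union of blue+yellow convex-ish: fit the tray outline box + carton jointly later
B=[blue(p["image"]) for p in (t,s)]
for b in B: ys,xs=np.nonzero(b); print(len(xs))
def tr(v):
    r=0
    return r
# shelf corners from zoom
z=np.array([[287,52],[498,88],[258,170]])/2.4+[120,100]
P=back(t,z,.139);print("shelf top corners (backleft, backright, frontleft)",P.round(3),np.linalg.norm(P[0]-P[1]),np.linalg.norm(P[0]-P[2]))
E
```

```text
[0.49486854 0.30218791 0.05      ] [[0.48870971 0.28953318 0.05      ]]
loose [ 0.4952  0.3062 -0.2369] -13.57060030884362 [np.float64(0.04741279596415681)]
loose [ 0.4952  0.3072 -0.2651] -15.189002150886278 [np.float64(0.07473985011053)]
loose [ 0.4953  0.3072 -0.2499] -14.320972649972669 [np.float64(0.052465961508981696), np.float64(0.07714095720781437)]
low [ 0.5659  0.0635 -0.2084] -11.940086335503645 [np.float64(0.08484717416378317)]
low [ 0.5716  0.0702 -0.25  ] -14.32619501952363 [np.float64(0.27855967890511907)]
low [ 0.5662  0.0639 -0.2338] -13.39809863518906 [np.float64(0.08971741637831603), np.float64(0.30445453349124885)]
335
242
shelf top corners (backleft, backright, frontleft) [[ 0.819  0.153  0.139]
 [ 0.801 -0.068  0.139]
 [ 0.681  0.164  0.139]] 0.22199006024732243 0.13919876984911217
```

```bash
cat > tray.py <<'E'
from h import *
def model(p,v,shape,off,zc=(.004,.056)):
    c=v[:3];t=v[3:6]
    R=lambda q,lo,hi:render(p,boxpts(*q,lo,hi),shape,off)
    car=R(c,(-.023,-.075,zc[0]),(.023,.075,zc[1]))
    occ=np.maximum.reduce([R(t,(-.031,-.082,0),(-.029,.082,.016)),R(t,(-.031,-.082,0),(.031,-.080,.016)) if p["t"][0]<-.2 else 0*car,R(t,(-.034,-.03,0),(-.031,.03,.046))])
    grip=R(t,(-.089,-.009,.020),(-.034,.009,.044))
    y=car*(1-occ)*(1-grip)
    full=np.maximum(R(t,(-.031,-.082,0),(.031,.082,.016)),occ)
    b=full*(1-grip)*(1-car*(1-occ))
    return y,b
def fit(obs,v0):
    cr=[]
    for p,y,b in obs:
        ys,xs=np.nonzero((y+b)>0.3);x1,x2,y1,y2=xs.min()-8,xs.max()+9,ys.min()-8,ys.max()+9
        cr.append((p,y[y1:y2,x1:x2],b[y1:y2,x1:x2],np.array([x1,y1])))
    def cost(v,each=False):
        r=[]
        for p,y,b,o in cr:
            Y,B=model(p,v,y.shape,o);r.append((np.abs(Y-y).sum()+np.abs(B-b).sum())/(y.sum()+b.sum()))
        return r if each else sum(r)
    v=np.array(v0,float)
    for k in range(3):
        sim=np.vstack([v]+[v+np.eye(6)[i]*(.012,.012,.08)[i%3]/(k+1) for i in range(6)])
        v=minimize(cost,v,method="Nelder-Mead",options=dict(initial_simplex=sim,xatol=1e-5,fatol=1e-5,maxiter=500)).x
    return v,cost(v,True)
E
python3 - <<'E'
from tray import *
d=pickle.load(open("d0.pkl","rb"));t,s=d["top"],d["scene"]
M=[]
for p,c in ((t,(265,233)),(s,(255,245))):
    y=comp(yellow(p["image"]),c).astype(float)
    near=cv2.dilate(y,np.ones((31,31)))
    b=blue(p["image"])*near; M.append((p,y,b))
v0=[.562,.065,-.2,.56,.065,-.2]
for o in ([M[0]],[M[1]],M):
    v,c=fit(o,v0);print(np.round(v,4),np.degrees(v[[2,5]]).round(1),c)
pickle.dump(v,open("v.pkl","wb"))
for p,n,(x1,x2,y1,y2) in ((t,"top",(120,450,100,310)),(s,"scene",(130,420,100,390))):
    im=p["image"][:,:,::-1].copy();im=cv2.resize(im[y1:y2,x1:x2],None,fx=2.4 if n=="top" else 2,fy=2.4 if n=="top" else 2,interpolation=cv2.INTER_CUBIC);f=2.4 if n=="top" else 2
    def dr(pts,col):
        h=cv2.convexHull(((proj(p,pts)-[x1,y1]+.5)*f).astype(np.float32));cv2.polylines(im,[np.round(h*16).astype(np.int32)],True,col,1,cv2.LINE_AA,4)
    dr(boxpts(*v[:3],(-.023,-.075,.056),(.023,.075,.056)),(0,0,255))
    dr(boxpts(*v[3:],(-.031,-.082,0),(.031,.082,.016)),(0,255,0))
    dr(boxpts(*v[3:],(-.089,-.009,.02),(-.034,.009,.044)),(0,255,0))
    a=np.radians(-4.65);sh=(.7402,.047,a)
    dr(boxpts(*sh,(-.07,-.112,.139),(.07,.112,.139)),(255,0,255))
    dr(boxpts(*sh,(-.07,-.112,.0),(.07,.112,.0)),(255,255,0))
    dr(boxpts(.4953,.3072,-.25,(-.023,-.075,0),(.023,.075,.052)),(0,0,255))
    cv2.imwrite(f"pics/{n}_fit.png",im)
E
```

```text
[ 0.5653  0.0634 -0.2175  0.566   0.0613 -0.2031] [-12.5 -11.6] [np.float64(0.08735080854752197)]
[ 0.5628  0.0628 -0.2269  0.5688  0.0637 -0.2357] [-13.  -13.5] [np.float64(0.21801825452827023)]
[ 0.5645  0.0633 -0.2321  0.5667  0.062  -0.2078] [-13.3 -11.9] [np.float64(0.09413254117482485), np.float64(0.2387056457989987)]
```

View pics/top_fit.png

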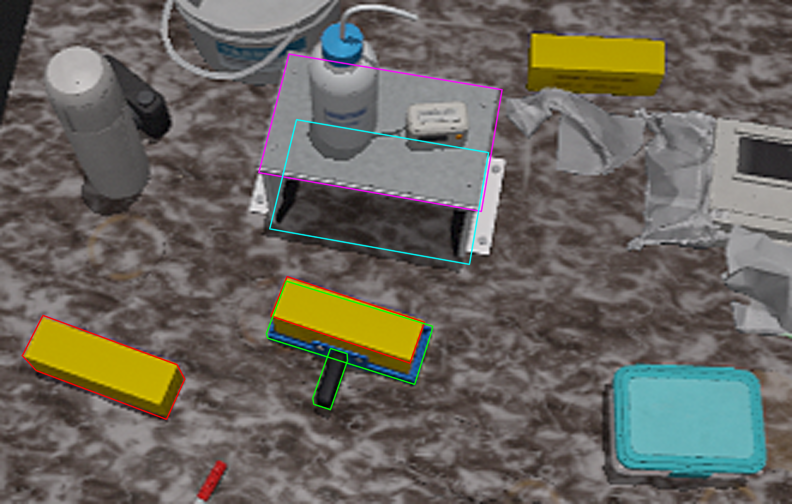

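View pics/scene_fit.png

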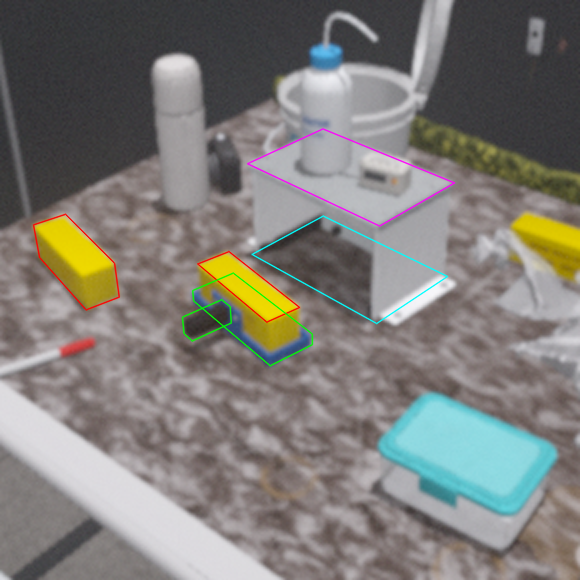

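```bash
cat > mv.py <<'E'
import sys
from h import *
from workcell import bot
def down(yaw): return Ro.from_euler("xyz",[180,0,yaw],degrees=True)
def delta(pos,rot,cur=None):
    o=bot.get_obs()
    if cur is None: cur=(np.array(o["ee_pos"]),Ro.from_euler("xyz",o["tcp_rot"],degrees=True))
    d=cur[1].inv().apply(np.array(pos)-cur[0])/.04
    r=(cur[1].inv()*rot).as_rotvec()
    print("t",round(float(o["time"]),2),"xyz",d.round(3).tolist(),"dr",r.round(4).tolist(),"| at",np.round(o["ee_pos"],4).tolist(),np.round(o["tcp_rot"],2).tolist(),"F",np.round(o["wrist_force"],1).tolist(),"op",round(float(o["opening"]),4),"q",np.round(o["q"],1).tolist())
E
python3 - <<'E'
from mv import *
delta([.495,.307,.17],down(75.7))
d=pickle.load(open("d0.pkl","rb"))
print(back(d["top"],(165,185),0))
E
```

```text
t 1.0 xyz [-10.383, -3.541, 1.532] dr [0.0, -0.0, 1.5986] | at [0.121, 0.5365, 0.2313] [180.0, 0.0, 167.29] F [1.3, 0.6, -0.8] op 0.0853 q [77.3, 5.0, 10.1, 95.1, -0.0, 90.0]
[[0.68801525 0.3455297  0.        ]]
```

Request:
step_arm(dr=[[0,0,0.08],[0,0,0.2],[0,0,0.32],[0,0,0.44],[0,0,0.56],[0,0,0.68],[0,0,0.8],[0,0,0.92]], xyz=[[-0.5,-0.17,0],[-1.3,-0.43,0],[-2.1,-0.7,0],[-2.9,-1.0,0.1],[-3.7,-1.25,0.2],[-4.5,-1.5,0.3],[-5.3,-1.8,0.4],[-6.1,-2.1,0.5]], gripper=[1,1,1,1,1,1,1,1])

```text
time: 1.8
ee_pos: [0.3416, 0.4, 0.2112]
tcp_rot: [180.0, -0.0, 114.3]
wrist_force: [1.0, 0.5, -0.3]
opening: 0.0853
```

Run:
```python
from mv import *
delta([.495,.307,.17],down(75.7))
```

```text
t 1.8 xyz [-3.698, 2.538, 1.03] dr [0.0002, -0.0001, 0.6737] | at [0.3416, 0.4, 0.2112] [179.99, -0.0, 114.3] F [1.0, 0.5, -0.3] op 0.0853 q [49.5, 1.3, 4.0, 92.7, -0.0, 115.2]
```

Request:
step_arm(dr=[[0,0,0.12],[0,0,0.24],[0,0,0.36],[0,0,0.48],[0,0,0.58],[0,0,0.65],[0,0,0.674],[0,0,0.674]], xyz=[[-0.7,0.5,0.2],[-1.4,1.0,0.4],[-2.1,1.45,0.6],[-2.8,1.9,0.8],[-3.3,2.25,0.93],[-3.6,2.45,1.0],[-3.7,2.54,1.03],[-3.7,2.54,1.03]], gripper=[1,1,1,1,1,1,1,1])

```text
time: 2.6
ee_pos: [0.4947, 0.3083, 0.1698]
tcp_rot: [-180.0, 0.0, 76.0]
wrist_force: [-0.7, 0.5, 0.7]
opening: 0.0855
```

Run:
```python
from mv import *
delta([.495,.307,.17],down(75.7))
w=bot.camera("wrist");cv2.imwrite("pics/w1.png",w["image"][:,:,::-1])
pickle.dump(w,open("w1.pkl","wb"))
print(w["camera_matrix"],w["R"],w["t"], -w["R"].T@w["t"])
```

```text
t 2.6 xyz [-0.031, 0.016, -0.006] dr [-0.0004, 0.0004, 0.0045] | at [0.4947, 0.3083, 0.1698] [-179.97, 0.02, 75.96] F [-0.7, 0.5, 0.7] op 0.0855 q [31.9, 8.7, 7.4, 88.7, 0.0, 136.0]
[[325.1922621    0.         277.00704528]
 [  0.         325.1922621  215.29183025]
 [  0.           0.           1.        ]] [[ 9.70164773e-01 -2.42446400e-01 -2.38435595e-04]
 [-2.30716432e-01 -9.23527860e-01  3.06375945e-01]
 [-7.44999470e-02 -2.97180138e-01 -9.51910565e-01]] [-0.40486525  0.37699348  0.44959291] [0.51325924 0.38361595 0.31237397]
```

View pics/w1.png

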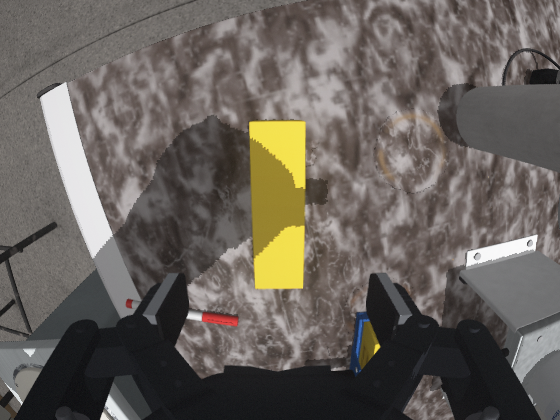

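```bash
cat >> h.py <<'E'
_pp=proj
def proj(p,X):
    if not p.get("fish"): return _pp(p,X)
    X=np.atleast_2d(X);c=X@p["R"].T+p["t"];rho=np.linalg.norm(c[:,:2],axis=1);th=np.arctan2(rho,c[:,2])
    K=p["camera_matrix"]
    return np.c_[K[0,2]+K[0,0]*th*c[:,0]/rho,K[1,2]+K[1,1]*th*c[:,1]/rho]
E
python3 - <<'E'
from mv import *
w=pickle.load(open("w1.pkl","rb"));w["fish"]=1
m=comp(yellow(w["image"]),(278,200)).astype(float);print(m.sum())
r=fitbox([(w,m)],(.495,.307,-.25),(-.023,-.075,0),(.023,.075,.052));print(r[0].round(4),np.degrees(r[0][2]),r[1])
# tilt check using top + wrist jointly
d=pickle.load(open("d0.pkl","rb"))
mt=comp(yellow(d["top"]["image"]),(165,250)).astype(float)
r=fitbox([(w,m),(d["top"],mt)],(.495,.307,-.25),(-.023,-.075,0),(.023,.075,.052));print(r[0].round(4),np.degrees(r[0][2]),r[1])
E
```

```text
8927.0
[ 0.4945  0.3058 -0.2345] -13.433355822773875 [np.float64(0.02460611891222267)]
[ 0.4947  0.3059 -0.2342] -13.421367826729327 [np.float64(0.025998238435062607), np.float64(0.05024457544211714)]
```

Run:
```python
from mv import *
delta([.4946,.3059,.013],down(76.6))
```

```text
t 2.65 xyz [-0.067, 0.027, 3.927] dr [-0.0003, 0.0001, -0.0098] | at [0.4943, 0.3087, 0.1701] [-179.98, 0.0, 76.04] F [-0.4, 0.0, 0.7] op 0.0856 q [32.0, 8.7, 7.4, 88.7, 0.0, 135.9]
```

Request:
step_arm(dr=[[0,0,-0.005],[0,0,-0.01],[0,0,-0.01],[0,0,-0.01],[0,0,-0.01],[0,0,-0.01],[0,0,-0.01],[0,0,-0.01]], xyz=[[-0.06,0.03,0.4],[-0.06,0.03,1.1],[-0.06,0.03,1.9],[-0.06,0.03,2.7],[-0.06,0.03,3.3],[-0.06,0.03,3.7],[-0.06,0.03,3.9],[-0.06,0.03,3.93]], gripper=[1,1,1,1,1,1,1,1])

```text
time: 3.45
ee_pos: [0.4943, 0.3063, 0.0125]
tcp_rot: [-180.0, 0.0, 76.6]
wrist_force: [-0.3, 0.3, 0.3]
opening: 0.0851
```

Request:
step_arm(dr=[[0,0,0],[0,0,0],[0,0,0],[0,0,0],[0,0,0],[0,0,0],[0,0,0],[0,0,0]], xyz=[[0,0,0],[0,0,0],[0,0,0],[0,0,0],[0,0,0],[0,0,0],[0,0,0],[0,0,0]], gripper=[0.7,0.6,0.45,0.4,0.4,0.4,0.4,0.4], squeeze=25)

```text
time: 4.25
ee_pos: [0.4956, 0.3063, 0.014]
tcp_rot: [179.9, -0.1, 76.5]
wrist_force: [-0.4, -0.6, 5.8]
opening: 0.0446
```

Run:
```python
from mv import *
delta([.56,.06,.15],down(78))
p=bot.camera("scene");cv2.imwrite("pics/s2.png",p["image"][:,:,::-1])
```

```text
t 4.25 xyz [-5.609, 3.003, -3.404] dr [0.0012, -0.0014, -0.0256] | at [0.4956, 0.3063, 0.014] [179.93, -0.08, 76.54] F [-0.4, -0.6, 5.8] op 0.0446 q [31.7, 10.7, -7.7, 71.5, 0.0, 135.2]
```

View pics/s2.png

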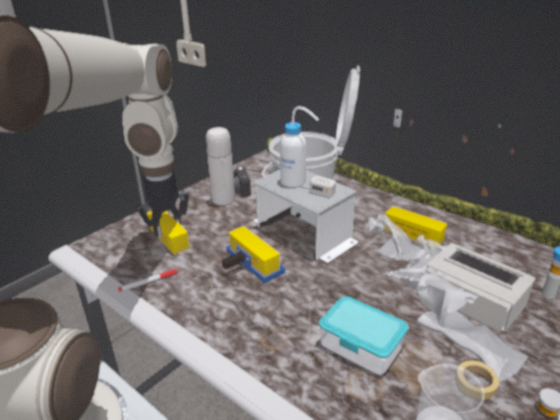

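Request:
step_arm(dr=[[0,0,0],[0,0,0],[0,0,0],[0,0,0],[0,0,0],[0,0,0],[0,0,0],[0,0,0]], xyz=[[0,0,-0.2],[0,0,-0.6],[0,0,-1.2],[0,0,-1.9],[0,0,-2.6],[0,0,-3.2],[0,0,-3.6],[0,0,-3.8]], gripper=[0.4,0.4,0.4,0.4,0.4,0.4,0.4,0.4])

```text
time: 5.1
ee_pos: [0.4954, 0.3061, 0.1669]
tcp_rot: [179.9, -0.1, 76.5]
wrist_force: [0.6, -0.4, -1.2]
opening: 0.0447
```

Run:
```python
from mv import *
delta([.56,-.045,.17],down(77.2))
p=bot.camera("wrist");cv2.imwrite("pics/w2.png",p["image"][:,:,::-1])
p["fish"]=1
pickle.dump(p,open("w2.pkl","wb"))
```

```text
t 5.1 xyz [-8.161, 3.614, -0.084] dr [0.0015, -0.0014, -0.0117] | at [0.4954, 0.3061, 0.1669] [179.92, -0.08, 76.53] F [0.6, -0.4, -1.2] op 0.0447 q [31.7, 8.5, 6.8, 88.2, -0.0, 135.2]
```

View pics/w2.png

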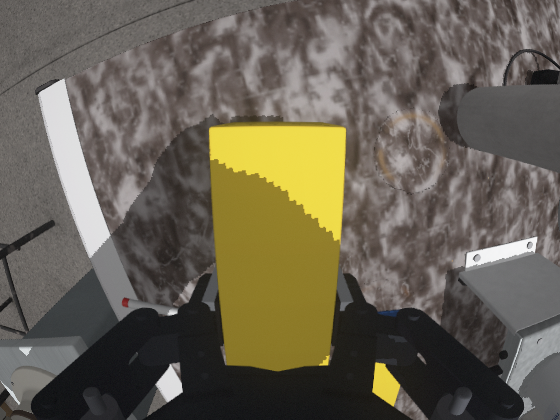

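Request:
step_arm(dr=[[0,0,0],[0,0,0],[0,0,0],[0,0,0],[0,0,0],[0,0,0],[0,0,-0.01],[0,0,-0.01]], xyz=[[-0.15,0.07,0],[-0.5,0.22,0],[-1.05,0.47,0],[-1.7,0.75,0],[-2.35,1.04,0],[-3.0,1.33,0],[-3.65,1.62,0],[-4.3,1.9,0]], gripper=[0.4,0.4,0.4,0.4,0.4,0.4,0.4,0.4])

```text
time: 5.95
ee_pos: [0.5284, 0.1186, 0.1638]
tcp_rot: [-179.9, 0.1, 77.1]
wrist_force: [1.3, -0.3, -1.1]
opening: 0.0448
```

Request:
step_arm(dr=[[0,0,0],[0,0,0],[0,0,0],[0,0,0],[0,0,0],[0,0,0],[0,0,0],[0,0,0]], xyz=[[-0.65,0.29,0],[-1.3,0.58,0],[-1.95,0.86,0],[-2.6,1.15,0],[-3.15,1.4,0],[-3.6,1.6,0],[-3.83,1.7,0],[-3.86,1.71,0]], gripper=[0.4,0.4,0.4,0.4,0.4,0.4,0.4,0.4])

```text
time: 6.75
ee_pos: [0.5606, -0.0462, 0.1641]
tcp_rot: [-179.9, 0.0, 77.0]
wrist_force: [0.2, 1.1, -0.7]
opening: 0.0446
```

Run:
```python
from mv import *
delta([.56,-.045,.17],down(77.2))
p=bot.camera("wrist");cv2.imwrite("pics/w3.png",p["image"][:,:,::-1])
p["fish"]=1
pickle.dump(p,open("w3.pkl","wb"))
```

```text
t 6.75 xyz [0.026, -0.022, -0.149] dr [-0.0013, 0.0003, -0.0036] | at [0.5606, -0.0462, 0.1641] [-179.92, 0.02, 77.0] F [0.2, 1.1, -0.7] op 0.0446 q [-4.7, 5.9, 3.6, 87.8, -0.0, 98.3]
```

View pics/w3.png

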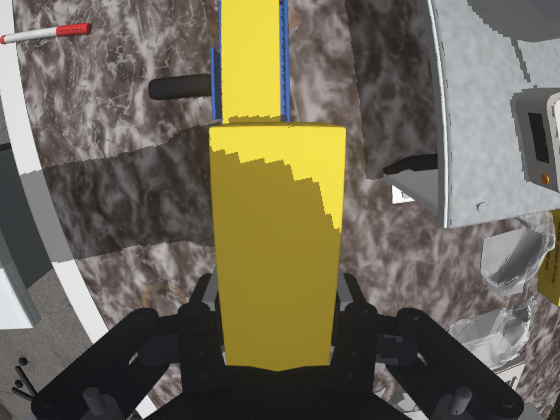

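```bash
cat > fit2.py <<'E'
from tray import *
d=pickle.load(open("d0.pkl","rb"));t=d["top"];w=pickle.load(open("w3.pkl","rb"))
def backf(p,uv,z):
    K=p["camera_matrix"];uv=np.atleast_2d(uv).astype(float)-K[:2,2];r=np.linalg.norm(uv,axis=1);th=r/K[0,0]
    d=np.c_[uv/r[:,None]*np.sin(th)[:,None],np.cos(th)]@p["R"];o=-p["R"].T@p["t"]
    return o+d*((z-o[2])/d[:,2])[:,None]
if __name__=="__main__":
    yw=yellow(w["image"]).astype(float)[:112,190:310]
    y=comp(yellow(t["image"]),(265,233)).astype(float);b=blue(t["image"])*cv2.dilate(y,np.ones((31,31)))
    sl=(slice(205,275),slice(215,315));yt,bt=y[sl],b[sl]
    gm=cv2.inRange(w["image"],(0,0,0),(60,60,60))[60:112,140:212]/255.
    gm=comp(gm>0,(40,25)).astype(float)
    def cost(v,each=False):
        Y,B=model(t,v,yt.shape,np.array([215,205]))
        c1=(np.abs(Y-yt).sum()+np.abs(B-bt).sum())/(yt.sum()+bt.sum())
        c2=np.abs(render(w,boxpts(*v[:3],(-.023,-.075,.005),(.023,.075,.056)),yw.shape,np.array([190,0]))-yw).sum()/yw.sum()
        g=render(w,boxpts(*v[3:],(-.089,-.009,.020),(-.034,.009,.044)),gm.shape,np.array([140,60]))
        c3=np.abs(g-gm).sum()/gm.sum()
        return (c1,c2,c3) if each else c1+c2+.5*c3
    v=np.array([.5645,.0633,-.225,.5655,.0625,-.205])
    for k in range(3):
        sim=np.vstack([v]+[v+np.eye(6)[i]*(.01,.01,.06)[i%3]/(k+1) for i in range(6)])
        v=minimize(cost,v,method="Nelder-Mead",options=dict(initial_simplex=sim,xatol=1e-5,fatol=1e-5,maxiter=500)).x
    print(v.round(4),np.degrees(v[[2,5]]).round(2),cost(v,True))
    # relative offset in tray frame
    a=v[5];dx=v[:2]-v[3:5];print("carton in tray",np.array([np.cos(a)*dx[0]+np.sin(a)*dx[1],-np.sin(a)*dx[0]+np.cos(a)*dx[1]]).round(4))
    # held carton fit: yellow below row 128; top face z
    # shelf front edge
    im=w["image"];cv2.imwrite("pics/w3z.png",cv2.resize(im[0:240,350:480,::-1],None,fx=2.4,fy=2.4,interpolation=cv2.INTER_CUBIC))
E
python3 fit2.py
```

```text
[ 0.5642  0.0634 -0.2188  0.5665  0.0613 -0.1905] [-12.54 -10.92] (np.float64(0.0957369090183461), np.float64(0.0177660128711291), np.float64(0.11000737136960047))
carton in tray [-0.0026  0.0016]
```

View pics/w3z.png

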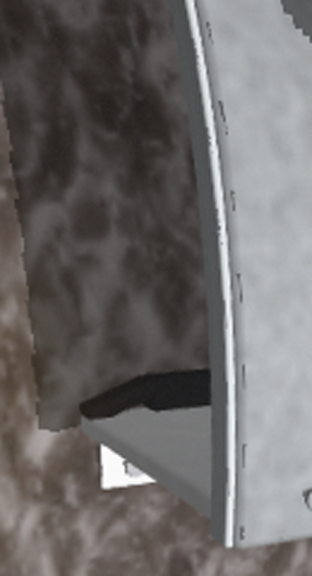

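Run:
```python
from fit2 import *
P=backf(w,[[432,8.3],[441,62],[445,95.8],[446.7,166.7],[446,227]],.139);print(P.round(4))
k=np.polyfit(P[:,1],P[:,0],1);print("yaw",np.degrees(np.arctan(-k[0]))*1, k)
a=np.radians(-4.65)
c=np.array([.7402,.047]);
for y in (.15,.05,-.06):
    # predicted front edge x at this y
    fx=c-.07*np.array([np.cos(a),np.sin(a)]);print(y,fx[0]-np.tan(a)*(y-fx[1]),np.polyval(k,y))
from mv import *
delta([.5642,.0634,.10],down(77.46))
```

```text
[[ 0.6755  0.0741  0.139 ]
 [ 0.673   0.0426  0.139 ]
 [ 0.6715  0.0235  0.139 ]
 [ 0.6666 -0.0165  0.139 ]
 [ 0.6634 -0.0533  0.139 ]]
yaw -5.619867150218005 [0.09840095 0.6686107 ]
0.15 0.6783464909035329 0.6833708474399057
0.05 0.6702128443700233 0.6735307524398344
-0.06 0.6612658331831627 0.6627066479397559
t 6.8 xyz [2.673, -0.523, 1.607] dr [-0.0011, 0.0001, -0.0074] | at [0.5607, -0.0455, 0.1643] [-179.94, 0.01, 77.04] F [-0.0, -0.2, -1.7] op 0.0445 q [-4.6, 5.9, 3.6, 87.8, 0.0, 98.3]
```

Run:
```python
from fit2 import *
tcp=np.array([.5606,-.0460,.1642]);a=np.radians(77.02-90)
P=boxpts(tcp[0],tcp[1],a,(-.023,-.075,tcp[2]-.0135),(.023,.075,tcp[2]+.0385))
u=proj(w,P).round(1)
for s,q in zip(["%s%s%s"%(i,j,k) for i in"-+" for j in "-+" for k in "bt"],u): print(s,q)
im=w["image"]
print(yellow(im)[110:140,280].astype(int),[np.nonzero(yellow(im)[r])[0][[0,-1]].tolist() for r in (135,200,250)])
print(im[116:134,300].tolist())
```

```text
--b [242. 365.]
--t [233.9 428.9]
-+b [229.1 119.5]
-+t [205.7 122.7]
+-b [312.8 365.1]
+-t [320.8 429. ]
++b [325.8 119.5]
++t [349.3 122.7]
[0 0 0 0 0 0 0 0 0 0 0 0 1 1 1 1 1 1 1 1 1 1 1 1 1 1 1 1 1 1] [[209, 345], [212, 342], [215, 559]]
[[123, 109, 100], [123, 109, 99], [125, 111, 103], [126, 113, 104], [128, 117, 108], [125, 113, 95], [120, 103, 48], [130, 111, 41], [130, 111, 41], [147, 128, 46], [220, 191, 67], [240, 220, 76], [242, 224, 78], [243, 225, 78], [243, 226, 78], [243, 225, 78], [243, 225, 79], [243, 226, 78]]
```

Run:
```python
from fit2 import *
for f,tcp,yaw in (("w2.pkl",[.4954,.3061,.1669],76.53),("w3.pkl",[.5606,-.0460,.1642],77.02)):
    w=pickle.load(open(f,"rb"));tcp=np.array(tcp);Rt=Ro.from_euler("xyz",[180,0,yaw],degrees=True)
    y0=118 if f=="w2.pkl" else 126
    m=yellow(w["image"])[y0:270,190:370].astype(float)
    B=boxpts(0,0,0,(-.075,-.023,-.026),(.075,.023,.026))
    def cost(v):
        # tool frame: x along carton, y jaw, z down; v: x, y, z, rotz, roty
        P=Rt.apply(Ro.from_euler("xyz",[0,v[4],v[3]]).apply(B)+[v[0],v[1],v[2]])+tcp
        return np.abs(render(w,P,m.shape,np.array([190,y0]))-m).sum()/m.sum()
    for fixz in (False,True):
        s=np.array([0,0,-.012,0,0.])
        st=[.005,.003,.005,.02,.04 if not fixz else 0.0]
        c=cost if not fixz else (lambda v:cost(np.r_[v[:4],0]))
        for k in range(3):
            sim=np.vstack([s]+[s+np.eye(5)[i]*st[i] for i in range(5 )]) if not fixz else np.vstack([s[:4]]+[s[:4]+np.eye(4)[i]*st[i] for i in range(4)])
            s=minimize(c,s if not fixz else s[:4],method="Nelder-Mead",options=dict(initial_simplex=sim,xatol=1e-5,fatol=1e-5,maxiter=600)).x
        print(f,fixz,s.round(4),c(s))
```

```text
w2.pkl False [-0.0011 -0.0004 -0.0128  0.002   0.0151] 0.023700277784566258
w2.pkl True [-0.0011 -0.0003 -0.0137  0.0007] 0.024315313994313973
w3.pkl False [ 2.030e-02 -2.000e-04 -2.280e-02  1.000e-04 -1.084e-01] 0.006755129668794021
w3.pkl True [ 0.044  -0.0002 -0.0222  0.0005] 0.006755129668794021
```

Run:
```python
from fit2 import *
g=np.linspace(-1,1,13)
E=[]
for k in range(3):
    o=[i for i in range(3) if i!=k]
    for s1 in(-1,1):
        for s2 in (-1,1):
            q=np.zeros((13,3));q[:,k]=g;q[:,o[0]]=s1;q[:,o[1]]=s2;E.append(q)
B=np.vstack(E)*[.075,.023,.026]
w=pickle.load(open("w2.pkl","rb"));tcp=np.array([.4954,.3061,.1669]);Rt=Ro.from_euler("xyz",[180,0,76.53],degrees=True)
y0=118;m=yellow(w["image"])[y0:270,190:370].astype(float)
def cost(v):
    P=Rt.apply(Ro.from_euler("xyz",[0,v[4],v[3]]).apply(B)+v[:3])+tcp
    return np.abs(render(w,P,m.shape,np.array([190,y0]))-m).sum()/m.sum()
for tilt in (1,0):
    c=(lambda v:cost(v)) if tilt else (lambda v:cost(np.r_[v[:4],0]))
    s=np.array([0,0,-.012,0,0.])[:4+tilt];n=len(s)
    for k in range(3):
        sim=np.vstack([s]+[s+np.eye(n)[i]*[.005,.003,.005,.02,.04][i] for i in range(n)])
        s=minimize(c,s,method="Nelder-Mead",options=dict(initial_simplex=sim,xatol=1e-5,fatol=1e-5,maxiter=600)).x
    print(tilt,s.round(4),c(s))
```

```text
1 [-0.0013 -0.0003 -0.0078 -0.0007  0.0072] 0.005859339996904454
0 [-0.0011 -0.0004 -0.0082  0.0011] 0.006500240312161424
```

Request:
step_arm(dr=[[0,0,-0.007],[0,0,-0.007],[0,0,-0.007],[0,0,-0.007],[0,0,-0.007],[0,0,-0.007],[0,0,-0.007],[0,0,-0.007]], xyz=[[0.2,-0.04,0.0],[0.6,-0.12,0.1],[1.1,-0.21,0.3],[1.6,-0.31,0.6],[2.1,-0.41,0.9],[2.5,-0.49,1.2],[2.67,-0.52,1.45],[2.69,-0.52,1.6]], gripper=[0.4,0.4,0.4,0.4,0.4,0.4,0.4,0.4])

```text
time: 7.6
ee_pos: [0.5644, 0.0661, 0.0997]
tcp_rot: [-179.9, 0.0, 77.6]
wrist_force: [0.1, 0.6, -0.5]
opening: 0.0447
```

Run:
```python
from mv import *
p=bot.camera("top");cv2.imwrite("pics/t4.png",cv2.resize(p["image"][180:290,200:360,::-1],None,fx=5,fy=5,interpolation=cv2.INTER_CUBIC))
p2=bot.camera("scene");cv2.imwrite("pics/s4.png",cv2.resize(p2["image"][190:310,190:350,::-1],None,fx=5,fy=5,interpolation=cv2.INTER_CUBIC))
delta([.5644,.0642,.078],down(77.46))
pickle.dump((p,p2),open("c4.pkl","wb"))
```

```text
t 7.7 xyz [-0.013, 0.003, 0.547] dr [-0.0013, 0.0007, 0.0013] | at [0.5644, 0.0647, 0.0999] [-179.92, 0.04, 77.53] F [-0.1, -0.1, -1.1] op 0.0448 q [6.5, 7.0, -2.3, 80.8, -0.0, 109.0]
```

View pics/t4.png

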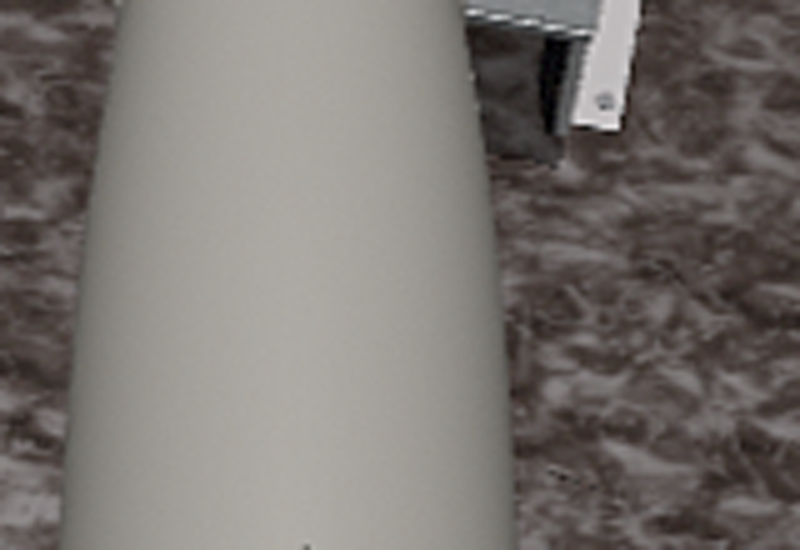

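View pics/s4.png

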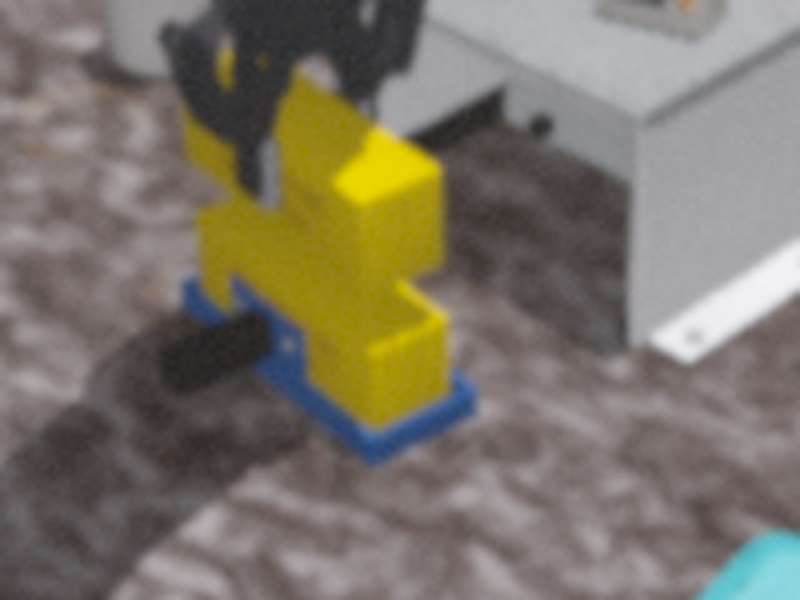

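Request:
step_arm(dr=[[0,0,0],[0,0,0],[0,0,0],[0,0,0],[0,0,0],[0,0,0],[0,0,0],[0,0,0]], xyz=[[0,0,0.08],[0,0,0.17],[0,0,0.27],[0,0,0.37],[0,0,0.46],[0,0,0.53],[0,0,0.58],[0,0,0.6]], gripper=[0.4,0.4,0.4,0.4,0.4,0.4,0.4,0.4])

```text
time: 8.5
ee_pos: [0.5648, 0.0648, 0.0766]
tcp_rot: [-180.0, 0.0, 77.5]
wrist_force: [1.0, 0.5, -0.5]
opening: 0.0446
```

Request:
step_arm(dr=[[0,0,0],[0,0,0],[0,0,0],[0,0,0],[0,0,0],[0,0,0],[0,0,0],[0,0,0]], xyz=[[0,0,0.01],[0,0,0.02],[0,0,0.03],[0,0,0.04],[0,0,0.05],[0,0,0.06],[0,0,0.07],[0,0,0.07]], gripper=[0.4,0.4,0.4,0.4,0.4,0.4,0.4,0.4])

```text
time: 9.3
ee_pos: [0.5648, 0.0648, 0.074]
tcp_rot: [-180.0, 0.0, 77.5]
wrist_force: [0.2, -0.3, -1.6]
opening: 0.0448
```

Request:
step_arm(dr=[[0,0,0],[0,0,0],[0,0,0],[0,0,0],[0,0,0],[0,0,0],[0,0,0],[0,0,0]], xyz=[[0,0,0.01],[0,0,0.02],[0,0,0.03],[0,0,0.04],[0,0,0.05],[0,0,0.06],[0,0,0.07],[0,0,0.07]], gripper=[0.4,0.4,0.4,0.4,0.4,0.4,0.4,0.4])

```text
time: 10.1
ee_pos: [0.5649, 0.0647, 0.0712]
tcp_rot: [-180.0, 0.0, 77.5]
wrist_force: [0.9, 0.8, -1.5]
opening: 0.0448
```

Request:
step_arm(dr=[[0,0,0],[0,0,0],[0,0,0],[0,0,0],[0,0,0],[0,0,0],[0,0,0],[0,0,0]], xyz=[[0,0,0.01],[0,0,0.02],[0,0,0.03],[0,0,0.04],[0,0,0.04],[0,0,0.04],[0,0,0.04],[0,0,0.04]], gripper=[0.4,0.4,0.4,0.4,0.4,0.4,0.4,0.4])

```text
time: 10.9
ee_pos: [0.5649, 0.0647, 0.07]
tcp_rot: [180.0, -0.0, 77.5]
wrist_force: [-2.7, -1.7, 4.9]
opening: 0.0448
```

Run:
```python
from mv import *
p2=bot.camera("scene");cv2.imwrite("pics/s5.png",cv2.resize(p2["image"][190:310,190:350,::-1],None,fx=5,fy=5,interpolation=cv2.INTER_CUBIC))
delta([.5644,.0642,.068],down(77.46))
```

```text
t 10.95 xyz [-0.016, -0.01, 0.05] dr [0.0002, -0.0, 0.0009] | at [0.5649, 0.0648, 0.07] [179.99, -0.0, 77.51] F [-2.2, -0.4, 5.9] op 0.0449 q [6.5, 7.4, -5.1, 77.5, -0.0, 109.0]
```

View pics/s5.png

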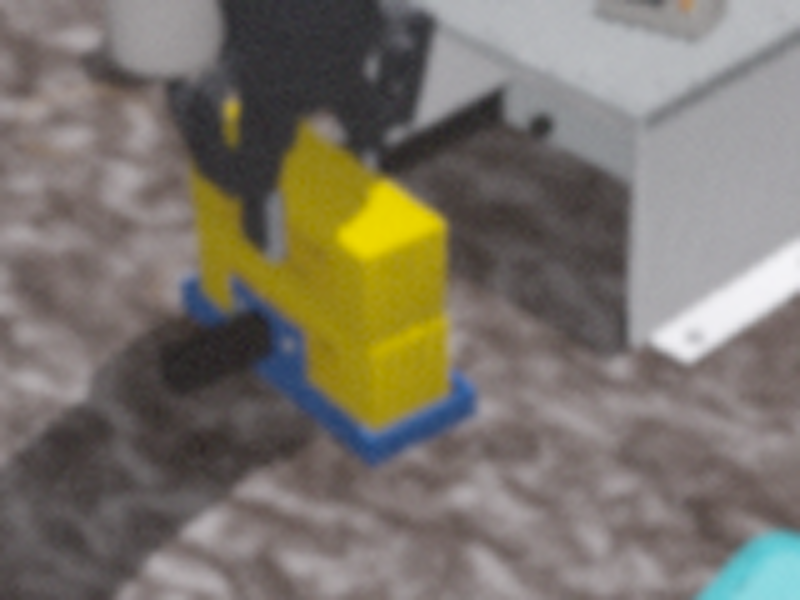

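Request:
step_arm(dr=[[0,0,0],[0,0,0],[0,0,0],[0,0,0],[0,0,0],[0,0,0],[0,0,0],[0,0,0]], xyz=[[0,0,0],[0,0,0],[0,0,0],[0,0,0],[0,0,0],[0,0,0],[0,0,-0.1],[0,0,-0.4]], gripper=[0.56,0.6,0.65,0.7,0.8,0.85,0.85,0.85])

```text
time: 11.75
ee_pos: [0.5642, 0.0647, 0.0852]
tcp_rot: [-179.9, 0.0, 77.5]
wrist_force: [-0.7, 0.2, -0.1]
opening: 0.0726
```

Request:
step_arm(dr=[[0,0,0],[0,0,0],[0,0,0],[0,0,0],[0,0,0],[0,0,0],[0,0,0],[0,0,0]], xyz=[[0,0,-0.3],[0,0,-0.8],[0,0,-1.4],[0,0,-2.0],[0,0,-2.6],[0,0,-3.2],[0,0,-3.5],[0,0,-3.6]], gripper=[0.85,0.85,0.85,0.85,0.85,0.85,0.85,0.85])

```text
time: 12.55
ee_pos: [0.5654, 0.0648, 0.2317]
tcp_rot: [179.8, -0.1, 77.5]
wrist_force: [-0.1, 0.8, 0.8]
opening: 0.0725
```

Run:
```python
from mv import *
p=bot.camera("wrist");cv2.imwrite("pics/w6.png",p["image"][:,:,::-1]);p["fish"]=1
p2=bot.camera("scene");cv2.imwrite("pics/s6.png",cv2.resize(p2["image"][190:310,190:350,::-1],None,fx=5,fy=5,interpolation=cv2.INTER_CUBIC))
pickle.dump((p,p2),open("c6.pkl","wb"))
delta([.5644,.0642,.2],down(77.46))
```

```text
t 12.65 xyz [-0.017, -0.012, 0.746] dr [0.0004, -0.0001, 0.0009] | at [0.565, 0.0648, 0.2298] [179.98, -0.01, 77.51] F [0.2, 0.2, -0.1] op 0.0727 q [6.5, 7.5, 12.7, 95.1, 0.0, 109.0]
```

View pics/s6.png

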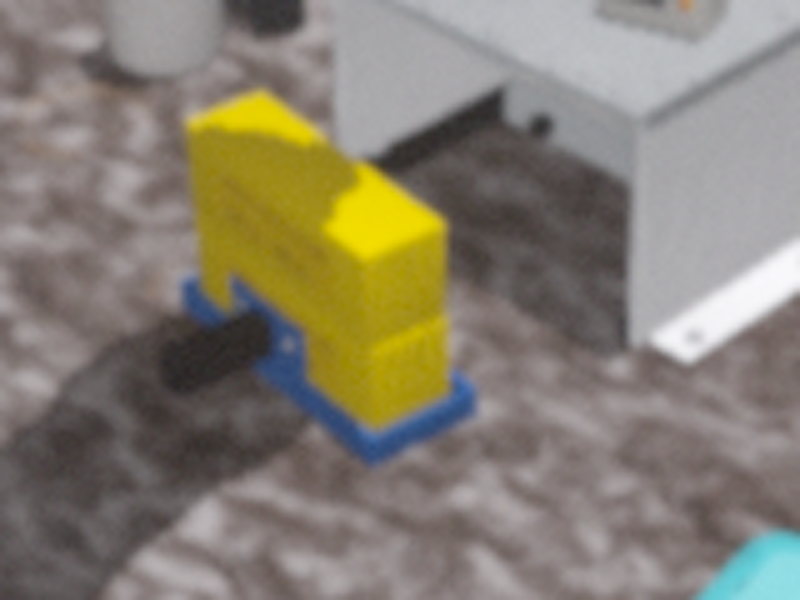

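View pics/w6.png

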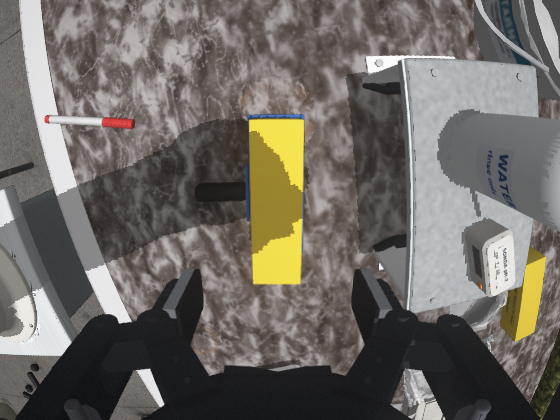

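Run:
```python
from fit2 import *
p,p2=pickle.load(open("c6.pkl","rb"))
im=p["image"][:,:,::-1]
cv2.imwrite("pics/w6a.png",cv2.resize(im[40:320,340:440],None,fx=2.1,fy=2.1,interpolation=cv2.INTER_CUBIC))
cv2.imwrite("pics/w6b.png",cv2.resize(im[100:300,180:320],None,fx=3,fy=3,interpolation=cv2.INTER_CUBIC))
m=comp(yellow(p["image"]),(275,130)).astype(float);print(m.sum())
r=fitbox([(p,m)],(.565,.064,-.22),(-.023,-.075,.056),(.023,.075,.108));print("top carton",r[0].round(4),np.degrees(r[0][2]),r[1])
```

```text
8520.0
top carton [ 0.5642  0.0636 -0.2179] -12.484422080856502 [np.float64(0.03259596796465065)]
```

View pics/w6a.png

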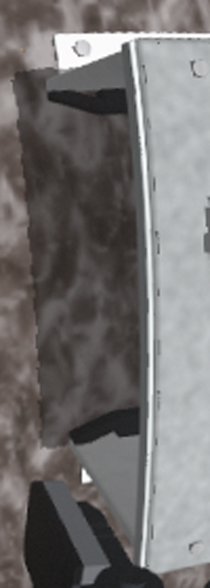

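View pics/w6b.png

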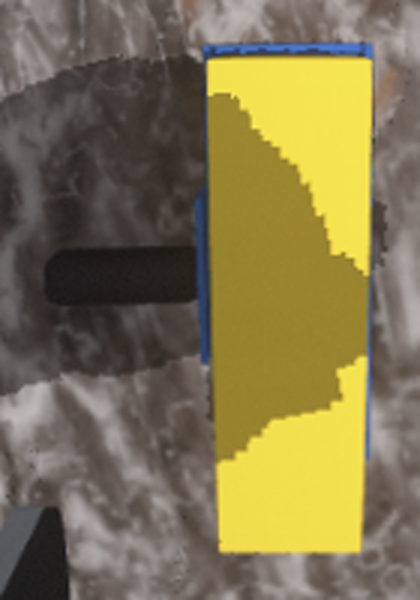

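Run:
```python
from fit2 import *
p,p2=pickle.load(open("c6.pkl","rb"))
z=np.array([[133,40],[145,150],[152,260],[153,380],[148,500],[145,562]])/2.1+[340,40]
P=backf(p,z,.139);print(P.round(4))
k=np.polyfit(P[:,1],P[:,0],1);print("edge yaw",-np.degrees(np.arctan(k[0])))
G=backf(p,[[197,191.8],[243,191]],.044);print("grip",G.round(4), "yaw",np.degrees(np.arctan2(*(G[1]-G[0])[[1,0]])))
# scipy fit of the shelf using top picture clicked corners + wrist
t=pickle.load(open("d0.pkl","rb"))["top"]
ct=np.array([[287,52],[498,88],[258,170]])/2.4+[119.8,99.8]
from scipy.optimize import least_squares
def sh(v,q): 
    c,s=np.cos(v[2]),np.sin(v[2]);return np.array([[v[0]+c*a-s*b,v[1]+s*a+c*b,.139] for a,b in q])
def res(v,wt=1,ww=1):
    r1=proj(t,sh(v,[(.07,.112),(.07,-.112),(-.07,.112)]))-ct
    r2=proj(p,sh(v,[(-.07,.112)]))-z[0]
    loc=(P[:,:2]-v[:2])@np.array([[np.cos(v[2]),-np.sin(v[2])],[np.sin(v[2]),np.cos(v[2])]])
    r3=(loc[:,0]+.07)*700
    return np.r_[wt*r1.ravel(),ww*r2.ravel(),ww*r3]
for a in ((1,0),(0,1),(1,1)):
    v=least_squares(res,[.74,.047,-.08],kwargs=dict(wt=a[0],ww=a[1])).x;print(a,v.round(4),np.degrees(v[2]))
```

```text
[[ 0.6839  0.1654  0.139 ]
 [ 0.6805  0.1252  0.139 ]
 [ 0.6771  0.0848  0.139 ]
 [ 0.6726  0.038   0.139 ]
 [ 0.6675 -0.0151  0.139 ]
 [ 0.6653 -0.047   0.139 ]]
edge yaw -5.098324243429733
grip [[0.482  0.081  0.044 ]
 [0.5305 0.0707 0.044 ]] yaw -12.020111338663277
(1, 0) [ 0.7413  0.0482 -0.0797] -4.565648668475387
(0, 1) [ 0.7438  0.0477 -0.0884] -5.067063526886836
(1, 1) [ 0.7436  0.0479 -0.0864] -4.949075288834358
```

```bash
cat >> mv.py <<'E'
def lean(psi,th=35.):
    a,t=np.radians(psi),np.radians(th)
    x=np.array([np.cos(a),np.sin(a),0]);y=np.array([-np.sin(a),np.cos(a),0]);zz=np.array([0,0,1.])
    z=np.sin(t)*x-np.cos(t)*zz
    return Ro.from_matrix(np.c_[np.cross(y,z),y,z])
def griptcp(mid,psi,th=35.,back=0.,gz=.032):
    a=np.radians(psi);R=lean(psi,th)
    g=np.array([mid[0]-.07*np.cos(a),mid[1]-.07*np.sin(a),gz])
    return g+(.019-back)*R.as_matrix()[:,2],R
E
python3 - <<'E'
from mv import *
pos,R=griptcp((.567,.062),-11.9,35,.09);print(pos,R.as_euler("xyz",degrees=True));pos[2]+=.06
delta(pos,R)
E
```

```text
[0.45865564 0.08483174 0.0901598 ] [-180.    35.   168.1]
t 12.65 xyz [-0.086, -2.706, 1.991] dr [-0.4811, -0.4764, -1.5273] | at [0.565, 0.0648, 0.2298] [179.98, -0.01, 77.51] F [0.2, 0.2, -0.1] op 0.0727 q [6.5, 7.5, 12.7, 95.1, 0.0, 109.0]
```

Request:
step_arm(dr=[[-0.015,-0.015,-0.05],[-0.045,-0.045,-0.14],[-0.077,-0.076,-0.24],[-0.108,-0.107,-0.34],[-0.14,-0.138,-0.44],[-0.171,-0.17,-0.54],[-0.202,-0.2,-0.64],[-0.234,-0.23,-0.74]], xyz=[[0,-0.1,0],[0,-0.3,0],[0,-0.6,0],[0,-0.9,0],[0,-1.2,0],[0,-1.5,0.1],[0,-1.8,0.2],[-0.04,-2.1,0.35]], gripper=[0.6,0.5,0.5,0.5,0.5,0.5,0.5,0.5])

```text
time: 13.45
ee_pos: [0.4818, 0.0815, 0.2142]
tcp_rot: [172.4, 16.8, 119.4]
wrist_force: [-1.3, 0.6, 0.3]
opening: 0.0425
```

Run:
```python
from mv import *
pos,R=griptcp((.567,.062),-11.9,35,.09);pos[2]+=.06
delta(pos,R)
```

```text
t 13.45 xyz [0.804, -0.647, 1.355] dr [-0.247, -0.2457, -0.7828] | at [0.4818, 0.0815, 0.2142] [172.37, 16.8, 119.42] F [-1.3, 0.6, 0.3] op 0.0425 q [18.2, -15.8, -12.9, 81.7, -14.8, 76.2]
```

Request:
step_arm(dr=[[-0.035,-0.035,-0.11],[-0.07,-0.069,-0.22],[-0.104,-0.103,-0.33],[-0.139,-0.138,-0.44],[-0.173,-0.172,-0.55],[-0.208,-0.207,-0.66],[-0.235,-0.234,-0.745],[-0.247,-0.246,-0.783]], xyz=[[0.1,-0.08,0.17],[0.2,-0.16,0.34],[0.3,-0.24,0.5],[0.4,-0.32,0.67],[0.55,-0.44,0.9],[0.68,-0.54,1.13],[0.77,-0.62,1.29],[0.8,-0.65,1.36]], gripper=[0.5,0.5,0.5,0.5,0.5,0.5,0.5,0.5])

```text
time: 14.25
ee_pos: [0.4582, 0.0844, 0.1486]
tcp_rot: [-179.9, 34.9, 168.1]
wrist_force: [0.4, -0.1, 0.5]
opening: 0.0428
```

Run:
```python
from mv import *
pos,R=griptcp((.567,.062),-11.9,35,.0)
delta(pos,R)
p=bot.camera("wrist");cv2.imwrite("pics/w7.png",p["image"][:,:,::-1]);p["fish"]=1
p2=bot.camera("scene");cv2.imwrite("pics/s7.png",p2["image"][:,:,::-1])
pickle.dump((p,p2),open("c7.pkl","wb"))
```

```text
t 14.25 xyz [0.827, 0.017, 3.453] dr [-0.0011, -0.0009, -0.0] | at [0.4582, 0.0844, 0.1486] [-179.94, 34.95, 168.1] F [0.4, -0.1, 0.5] op 0.0428 q [21.6, -40.2, -41.3, 58.7, -18.5, 28.5]
```

View pics/w7.png

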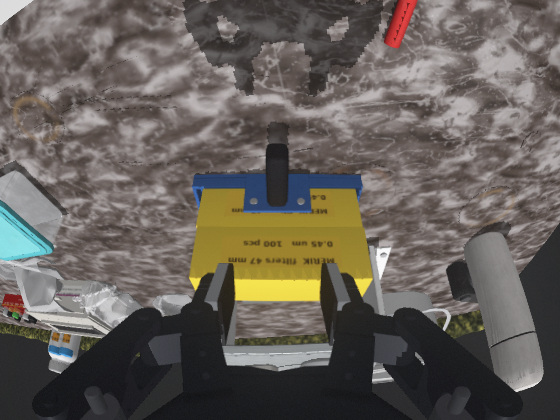

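View pics/s7.png

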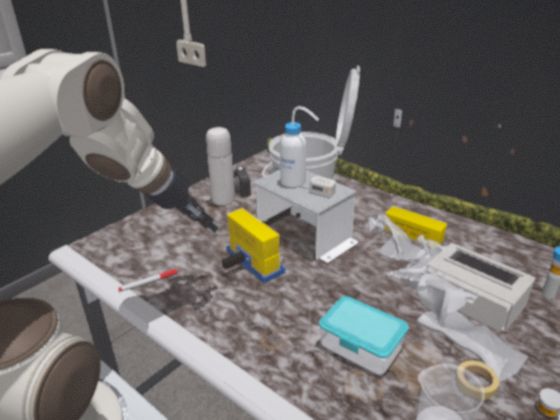

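Request:
step_arm(dr=[[0,0,0],[0,0,0],[0,0,0],[0,0,0],[0,0,0],[0,0,0],[0,0,0],[0,0,0]], xyz=[[0.15,0.01,0.2],[0.4,0.01,0.57],[0.65,0.01,0.93],[0.8,0.015,1.2],[0.83,0.015,1.5],[0.83,0.015,1.8],[0.83,0.015,2.1],[0.83,0.015,2.2]], gripper=[0.5,0.5,0.5,0.5,0.5,0.5,0.5,0.5])

```text
time: 15.15
ee_pos: [0.4824, 0.0803, 0.0587]
tcp_rot: [179.9, 34.9, 167.8]
wrist_force: [0.4, 0.2, -0.6]
opening: 0.0427
```

Run:
```python
from mv import *
pos,R=griptcp((.567,.062),-11.9,35,.0)
delta(pos,R)
p=bot.camera("wrist");cv2.imwrite("pics/w8.png",p["image"][:,:,::-1]);p["fish"]=1
p2=bot.camera("scene");cv2.imwrite("pics/s8.png",cv2.resize(p2["image"][170:320,150:350,::-1],None,fx=4,fy=4,interpolation=cv2.INTER_CUBIC))
```

```text
t 15.15 xyz [0.042, -0.009, 1.26] dr [-0.002, -0.0014, -0.0047] | at [0.4824, 0.0803, 0.0587] [179.93, 34.92, 167.77] F [0.4, 0.2, -0.6] op 0.0427 q [19.5, -35.5, -49.0, 45.8, -17.5, 26.9]
```

View pics/w8.png

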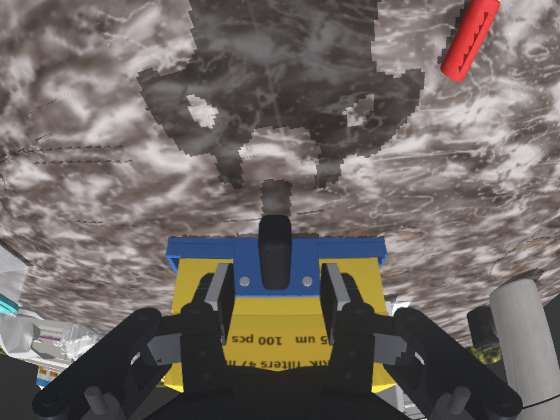

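View pics/s8.png

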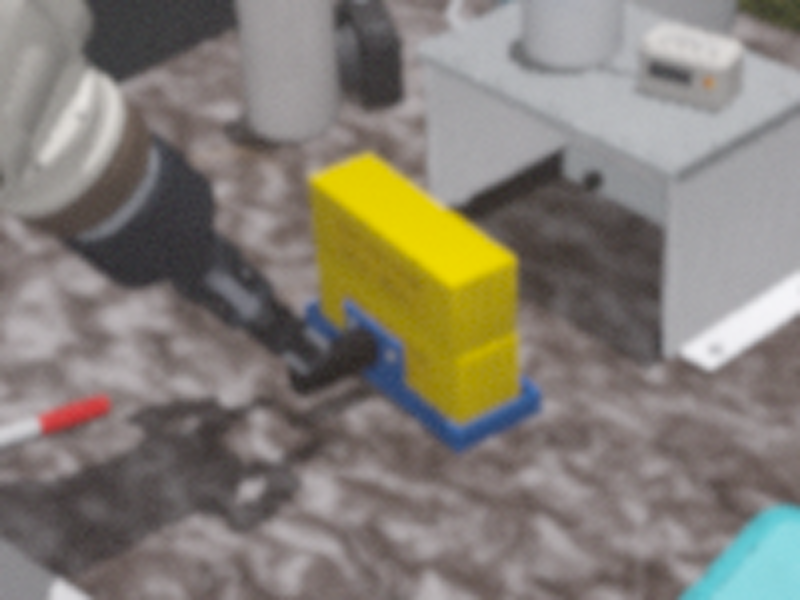

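Request:
step_arm(dr=[[0,0,0],[0,0,0],[0,0,0],[0,0,0],[0,0,0],[0,0,0],[0,0,0],[0,0,0]], xyz=[[0.01,-0.02,0.15],[0.02,-0.03,0.4],[0.03,-0.03,0.65],[0.04,-0.03,0.9],[0.04,-0.03,1.1],[0.04,-0.03,1.2],[0.04,-0.03,1.26],[0.04,-0.03,1.26]], gripper=[0.5,0.5,0.5,0.5,0.5,0.5,0.5,0.5])

```text
time: 16.05
ee_pos: [0.5093, 0.0736, 0.0179]
tcp_rot: [179.9, 35.0, 167.8]
wrist_force: [-0.4, 0.6, 1.1]
opening: 0.0422
```

Request:
step_arm(dr=[[0,0,0],[0,0,0],[0,0,0],[0,0,0],[0,0,0],[0,0,0],[0,0,0],[0,0,0]], xyz=[[0,0,0],[0,0,0],[0,0,0],[0,0,0],[0,0,0],[0,0,0],[0,0,0],[0,0,0]], gripper=[0.4,0.35,0.3,0.25,0.2,0.15,0.1,0.1], squeeze=35)

```text
time: 16.85
ee_pos: [0.5093, 0.0737, 0.0185]
tcp_rot: [179.9, 35.0, 167.8]
wrist_force: [-5.3, 0.5, 4.9]
opening: 0.0176
```

Run:
```python
from mv import *
pos,R=griptcp((.567,.062),-11.9,35,.0)
delta(pos,R)
p=bot.camera("wrist");cv2.imwrite("pics/w9.png",p["image"][:,:,::-1]);p["fish"]=1
p2=bot.camera("scene");cv2.imwrite("pics/s9.png",cv2.resize(p2["image"][170:320,150:350,::-1],None,fx=4,fy=4,interpolation=cv2.INTER_CUBIC))
```

```text
t 16.85 xyz [0.034, 0.012, 0.039] dr [-0.0008, 0.0007, -0.0044] | at [0.5093, 0.0737, 0.0185] [179.87, 35.04, 167.79] F [-5.3, 0.5, 4.9] op 0.0176 q [17.1, -29.7, -50.4, 37.7, -16.2, 24.7]
```

View pics/w9.png

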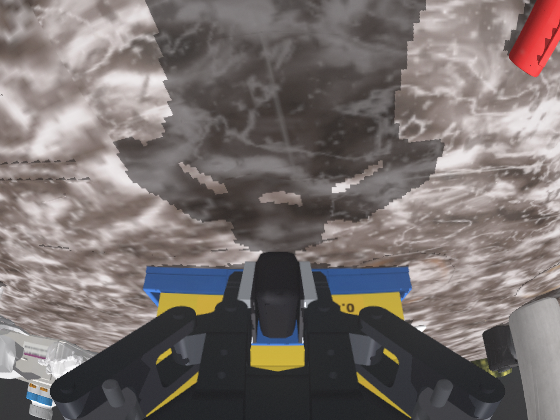

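View pics/s9.png

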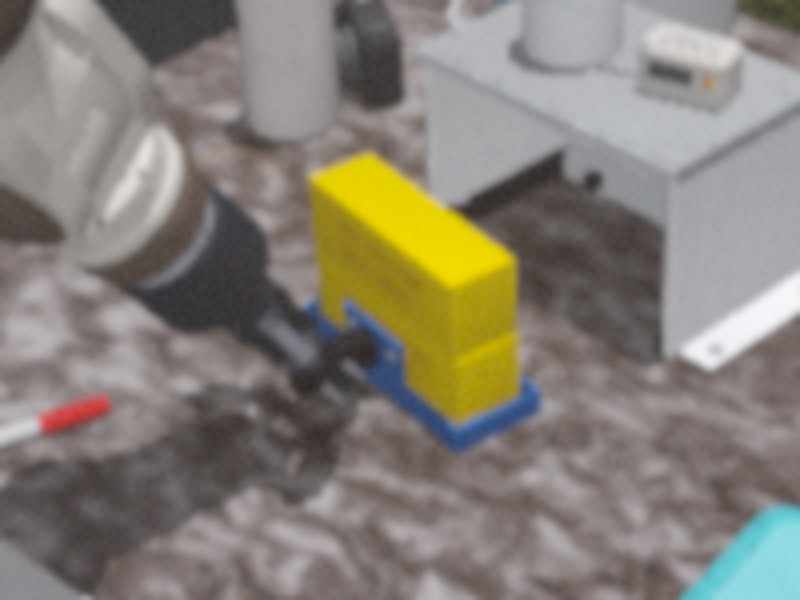

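```bash
cat >> mv.py <<'E'
def trayt(s,lat=0.,sh=(.743,.048,-4.9),off=.0591,z=.018):
    a=np.radians(sh[2]);x=np.array([np.cos(a),np.sin(a)]);y=np.array([-x[1],x[0]])
    p=np.array(sh[:2])-(s+off)*x+lat*y
    return [p[0],p[1],z],lean(sh[2])
E
python3 - <<'E'
from mv import *
delta(*trayt(.165))
E
```

```text
t 16.95 xyz [-0.231, -0.105, 0.176] dr [-0.0709, 0.0008, -0.1044] | at [0.5093, 0.0737, 0.0185] [179.87, 35.04, 167.79] F [-6.1, 1.3, 5.0] op 0.0173 q [17.1, -29.7, -50.4, 37.7, -16.2, 24.7]
```

Request:
step_arm(dr=[[-0.003,0,-0.005],[-0.01,0,-0.016],[-0.021,0,-0.032],[-0.033,0,-0.049],[-0.045,0,-0.067],[-0.056,0,-0.083],[-0.065,0,-0.096],[-0.071,0,-0.104]], xyz=[[-0.011,-0.005,0.008],[-0.036,-0.016,0.025],[-0.071,-0.032,0.05],[-0.11,-0.049,0.077],[-0.15,-0.067,0.105],[-0.185,-0.083,0.13],[-0.214,-0.096,0.15],[-0.235,-0.105,0.165]], gripper=[0.1,0.1,0.1,0.1,0.1,0.1,0.1,0.1])

```text
time: 17.75
ee_pos: [0.5197, 0.0671, 0.0185]
tcp_rot: [180.0, 35.1, 175.1]
wrist_force: [-7.0, 0.3, 5.4]
opening: 0.0173
```

Run:
```python
from mv import *
delta(*trayt(.105))
p=bot.camera("wrist");cv2.imwrite("pics/w10.png",p["image"][:,:,::-1]);p["fish"]=1
p2=bot.camera("scene");cv2.imwrite("pics/s10.png",cv2.resize(p2["image"][170:320,150:350,::-1],None,fx=4,fy=4,interpolation=cv2.INTER_CUBIC))
p3=bot.camera("top");cv2.imwrite("pics/t10.png",cv2.resize(p3["image"][110:290,200:360,::-1],None,fx=4,fy=4,interpolation=cv2.INTER_CUBIC)[:600])
pickle.dump((p,p2,p3),open("c10.pkl","wb"))
```

```text
t 17.75 xyz [-1.221, 0.0, 0.872] dr [0.0006, 0.0009, -0.0003] | at [0.5197, 0.0671, 0.0185] [179.96, 35.05, 175.08] F [-7.0, 0.3, 5.4] op 0.0173 q [12.8, -30.3, -51.2, 35.4, -10.0, 14.6]
```

View pics/t10.png

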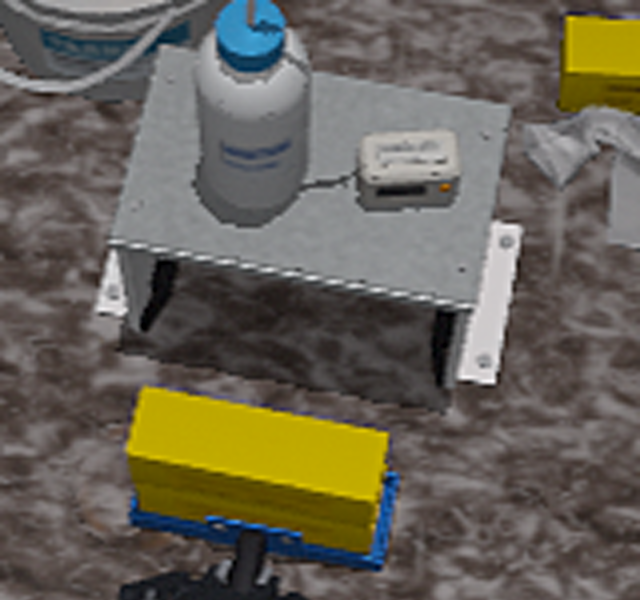

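View pics/s10.png

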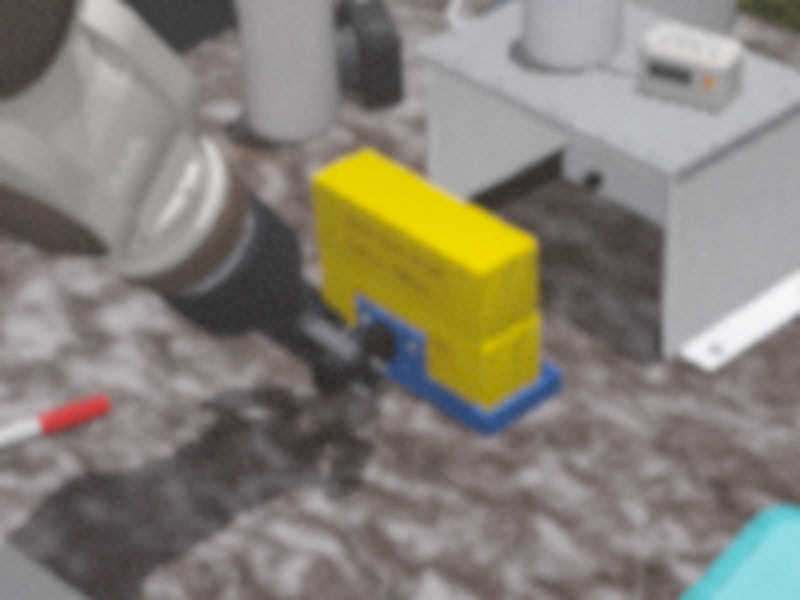

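Run:
```python
from fit2 import *
p,p2,t=pickle.load(open("c10.pkl","rb"))
y=comp(yellow(t["image"]),(265,225)).astype(float);b=blue(t["image"])*cv2.dilate(y,np.ones((21,21)))
x1,x2,y1,y2=220,310,195,258
yt,bt=y[y1:y2,x1:x2],b[y1:y2,x1:x2]
def cost(v):
    Y,B=model(t,v,yt.shape,np.array([x1,y1]),(.004,.108));return (np.abs(Y-yt).sum()+np.abs(B-bt).sum())/(yt.sum()+bt.sum())
v=np.array([.577,.062,-.085,.579,.062,-.085])
for k in range(3):
    sim=np.vstack([v]+[v+np.eye(6)[i]*(.01,.01,.06)[i%3]/(k+1) for i in range(6)])
    v=minimize(cost,v,method="Nelder-Mead",options=dict(initial_simplex=sim,xatol=1e-5,fatol=1e-5,maxiter=500)).x
print(v.round(4),np.degrees(v[[2,5]]).round(2),cost(v))
f=6;X1,X2,Y1,Y2=205,335,160,258
im=cv2.resize(t["image"][Y1:Y2,X1:X2,::-1],None,fx=f,fy=f,interpolation=cv2.INTER_CUBIC)
def ln(pts,col):
    u=(proj(t,pts)-[X1,Y1]+.5)*f;cv2.polylines(im,[np.round(u*16).astype(np.int32)],False,col,1,cv2.LINE_AA,4)
sh=(.743,.048,np.radians(-4.9));c,s=np.cos(sh[2]),np.sin(sh[2])
L=lambda q:np.array([[sh[0]+c*a-s*b_,sh[1]+s*a+c*b_,z] for a,b_,z in q])
for sg in(-1,1):
    ln(L([(-.05,sg*.088,.014),(.03,sg*.088,.014)]),(0,255,0))
    ln(L([(-.07,sg*.0965,.014),(-.05,sg*.088,.014)]),(0,255,0))
    ln(L([(-.25,sg*.082,.0),(-.07,sg*.082,.0)]),(255,255,0))
ln(L([(-.07,.112,.139),(-.07,-.112,.139)]),(255,0,255))
ln(boxpts(*v[3:],(-.031,-.082,0),(.031,.082,0))[[0,2,6,4]],(0,0,255))
cv2.imwrite("pics/t10o.png",im)
```

```text
[ 0.576   0.0644 -0.1052  0.5776  0.0616 -0.0832] [-6.03 -4.77] 0.07059498607087411
```

View pics/t10o.png

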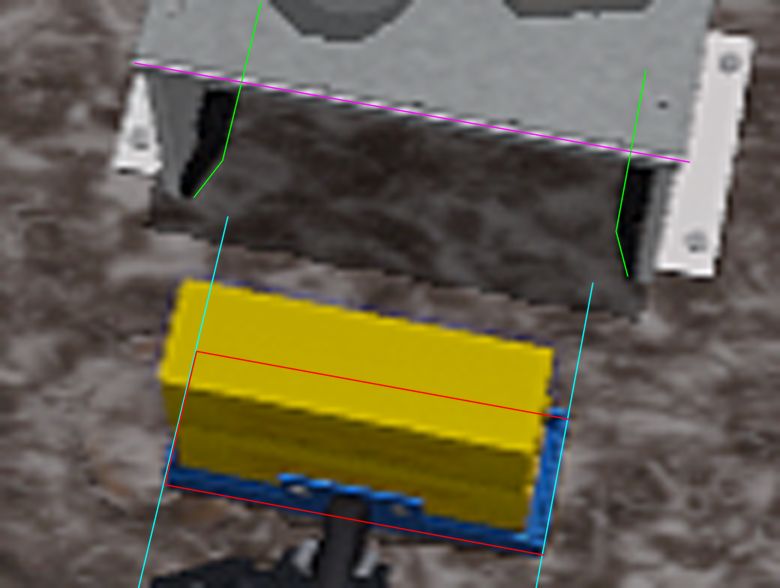

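Request:
step_arm(dr=[[0,0,0],[0,0,0],[0,0,0],[0,0,0],[0,0,0],[0,0,0],[0,0,0],[0,0,0]], xyz=[[-0.04,0.0,0.028],[-0.12,0.005,0.084],[-0.24,0.01,0.168],[-0.38,0.015,0.266],[-0.53,0.02,0.371],[-0.66,0.025,0.462],[-0.76,0.025,0.532],[-0.819,0.025,0.574]], gripper=[0.1,0.1,0.1,0.1,0.1,0.1,0.1,0.1])

```text
time: 18.7
ee_pos: [0.5599, 0.0649, 0.0185]
tcp_rot: [180.0, 35.0, 175.1]
wrist_force: [-8.2, 1.4, 8.4]
opening: 0.0174
```

Run:
```python
from mv import *
delta(*trayt(.085,.001))
p3=bot.camera("top");cv2.imwrite("pics/t11.png",cv2.resize(p3["image"][140:270,200:360,::-1],None,fx=4.5,fy=4.5,interpolation=cv2.INTER_CUBIC)[:600])
```

```text
t 18.7 xyz [-0.807, -0.005, 0.582] dr [0.0004, 0.0008, -0.0005] | at [0.5599, 0.0649, 0.0185] [179.96, 35.04, 175.07] F [-8.2, 1.4, 8.4] op 0.0174 q [11.2, -23.3, -46.9, 32.5, -9.2, 13.4]
```

View pics/t11.png

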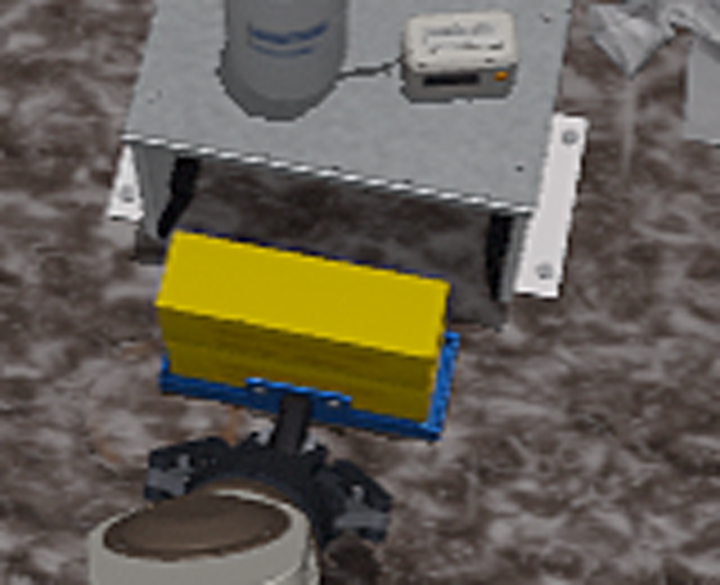

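Request:
step_arm(dr=[[0,0,0],[0,0,0],[0,0,0],[0,0,0],[0,0,0],[0,0,0],[0,0,0],[0,0,0]], xyz=[[-0.04,0.0,0.028],[-0.12,0.0,0.084],[-0.24,0.0,0.168],[-0.38,0.0,0.266],[-0.53,0.0,0.371],[-0.66,0.0,0.462],[-0.76,0.0,0.532],[-0.819,0.0,0.574]], gripper=[0.1,0.1,0.1,0.1,0.1,0.1,0.1,0.1])

```text
time: 19.55
ee_pos: [0.5997, 0.0615, 0.0185]
tcp_rot: [180.0, 35.0, 175.1]
wrist_force: [-8.6, -0.5, 9.0]
opening: 0.0176
```

Run:
```python
from mv import *
delta(*trayt(.045,.001))
p3=bot.camera("top");cv2.imwrite("pics/t12.png",cv2.resize(p3["image"][140:270,200:360,::-1],None,fx=4.5,fy=4.5,interpolation=cv2.INTER_CUBIC)[:600])
p2=bot.camera("scene");cv2.imwrite("pics/s12.png",cv2.resize(p2["image"][150:300,190:390,::-1],None,fx=4,fy=4,interpolation=cv2.INTER_CUBIC))
```

```text
t 19.55 xyz [-0.809, -0.005, 0.582] dr [0.0003, 0.0007, -0.0005] | at [0.5997, 0.0615, 0.0185] [179.96, 35.04, 175.07] F [-8.6, -0.5, 9.0] op 0.0176 q [9.8, -16.8, -42.3, 30.3, -8.4, 12.1]
```

View pics/t12.png

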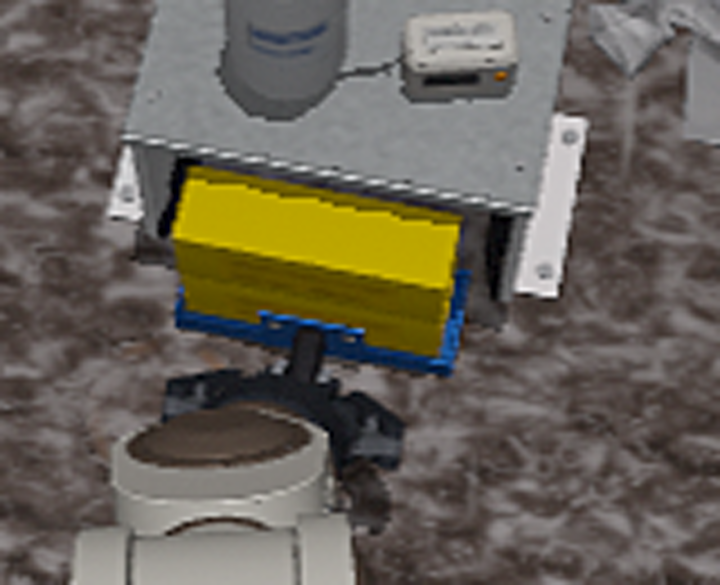

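View pics/s12.png

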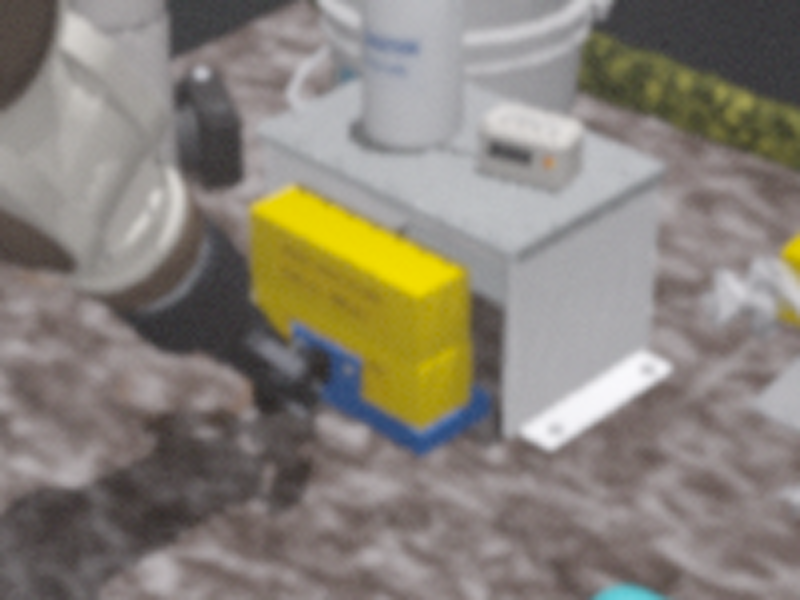

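Request:
step_arm(dr=[[0,0,0],[0,0,0],[0,0,0],[0,0,0],[0,0,0],[0,0,0],[0,0,0],[0,0,0]], xyz=[[-0.04,0.0,0.028],[-0.12,0.005,0.084],[-0.24,0.01,0.168],[-0.38,0.015,0.266],[-0.53,0.02,0.371],[-0.66,0.025,0.462],[-0.76,0.025,0.532],[-0.819,0.025,0.574]], gripper=[0.1,0.1,0.1,0.1,0.1,0.1,0.1,0.1])

```text
time: 20.45
ee_pos: [0.6395, 0.059, 0.0185]
tcp_rot: [180.0, 35.0, 175.1]
wrist_force: [-9.4, 1.0, 8.2]
opening: 0.0174
```

Run:
```python
from mv import *
delta(*trayt(.0,.002))
p3=bot.camera("top");cv2.imwrite("pics/t13.png",cv2.resize(p3["image"][140:270,200:360,::-1],None,fx=4.5,fy=4.5,interpolation=cv2.INTER_CUBIC)[:600])
p2=bot.camera("scene");cv2.imwrite("pics/s13.png",cv2.resize(p2["image"][150:300,190:390,::-1],None,fx=4,fy=4,interpolation=cv2.INTER_CUBIC))
```

```text
t 20.45 xyz [-0.913, -0.003, 0.656] dr [0.0002, 0.0007, -0.0005] | at [0.6395, 0.059, 0.0185] [179.97, 35.04, 175.07] F [-9.4, 1.0, 8.2] op 0.0174 q [8.7, -10.8, -37.6, 28.9, -7.7, 11.2]
```

View pics/t13.png

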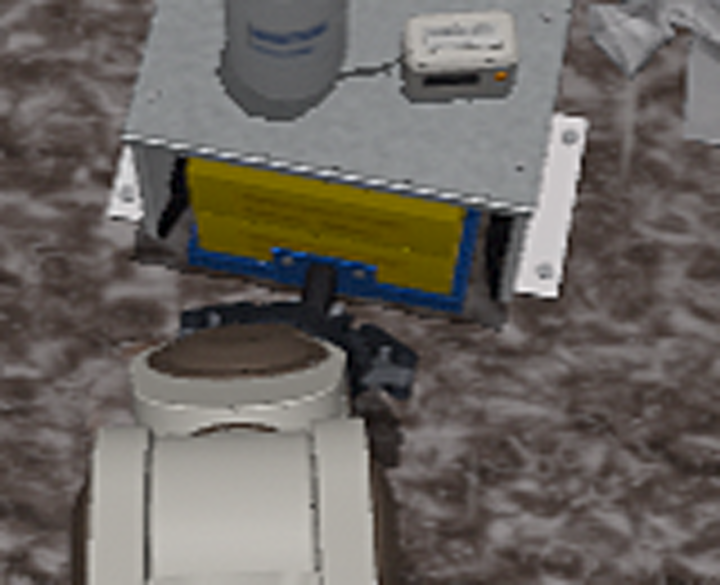

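View pics/s13.png

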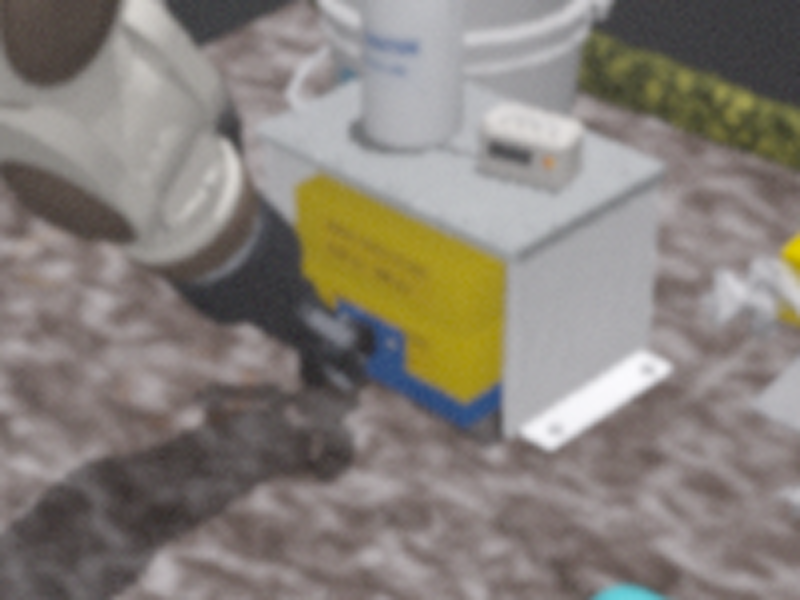

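Request:
step_arm(dr=[[0,0,0],[0,0,0],[0,0,0],[0,0,0],[0,0,0],[0,0,0],[0,0,0],[0,0,0]], xyz=[[-0.04,0.0,0.028],[-0.12,0.005,0.084],[-0.22,0.01,0.154],[-0.34,0.015,0.238],[-0.46,0.02,0.322],[-0.57,0.025,0.4],[-0.66,0.025,0.463],[-0.7,0.025,0.49]], gripper=[0.1,0.1,0.1,0.1,0.1,0.1,0.1,0.1])

```text
time: 21.35
ee_pos: [0.6735, 0.057, 0.0185]
tcp_rot: [180.0, 35.0, 175.1]
wrist_force: [-9.1, 1.3, 9.8]
opening: 0.0179
```

Run:
```python
from mv import *
delta(*trayt(.0,.003))
p3=bot.camera("top");cv2.imwrite("pics/t14.png",cv2.resize(p3["image"][140:270,200:360,::-1],None,fx=4.5,fy=4.5,interpolation=cv2.INTER_CUBIC)[:600])
p2=bot.camera("scene");cv2.imwrite("pics/s14.png",cv2.resize(p2["image"][150:300,190:390,::-1],None,fx=4,fy=4,interpolation=cv2.INTER_CUBIC))
```

```text
t 21.35 xyz [-0.216, -0.002, 0.166] dr [0.0002, 0.0006, -0.0004] | at [0.6735, 0.057, 0.0185] [179.97, 35.03, 175.07] F [-9.1, 1.3, 9.8] op 0.0179 q [7.9, -5.9, -33.3, 28.2, -7.3, 10.6]
```

View pics/t14.png

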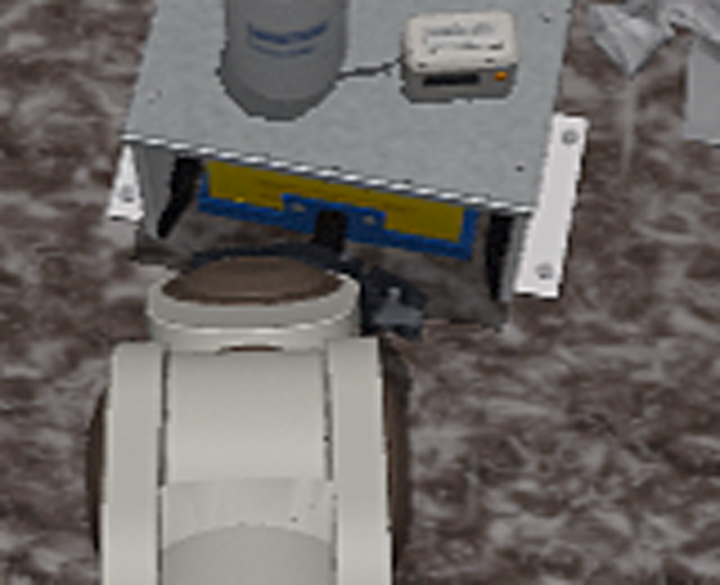

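View pics/s14.png

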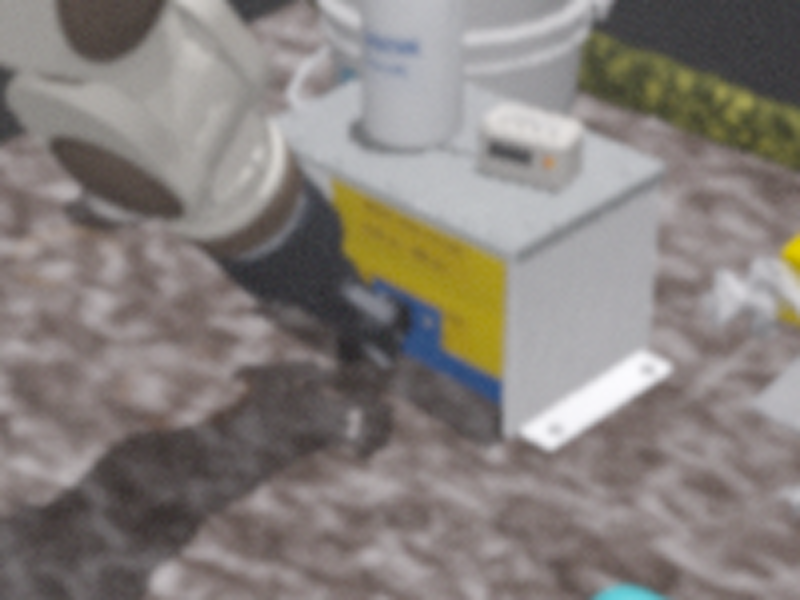

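Request:
step_arm(dr=[[0,0,0],[0,0,0],[0,0,0],[0,0,0],[0,0,0],[0,0,0],[0,0,0],[0,0,0]], xyz=[[-0.02,0.0,0.014],[-0.041,0.0,0.029],[-0.061,0.0,0.043],[-0.082,0.0,0.057],[-0.1,0.0,0.07],[-0.12,0.0,0.084],[-0.135,0.0,0.095],[-0.145,0.0,0.102]], gripper=[0.1,0.1,0.1,0.1,0.1,0.1,0.1,0.1])

```text
time: 22.25
ee_pos: [0.6803, 0.0565, 0.0185]
tcp_rot: [180.0, 35.0, 175.1]
wrist_force: [-8.8, 0.2, 8.4]
opening: 0.0175
```

Request:
step_arm(dr=[[0,0,0],[0,0,0],[0,0,0],[0,0,0],[0,0,0],[0,0,0],[0,0,0],[0,0,0]], xyz=[[-0.01,0.0,0.007],[-0.02,0.0,0.014],[-0.03,0.0,0.021],[-0.04,0.0,0.028],[-0.05,0.0,0.035],[-0.06,0.0,0.042],[-0.06,0.0,0.042],[-0.06,0.0,0.042]], gripper=[0.1,0.1,0.1,0.1,0.1,0.1,0.1,0.1])

```text
time: 23.05
ee_pos: [0.6833, 0.0562, 0.0185]
tcp_rot: [180.0, 35.0, 175.1]
wrist_force: [-8.1, 0.6, 8.1]
opening: 0.0176
```

Request:
step_arm(dr=[[0,0,0],[0,0,0],[0,0,0],[0,0,0],[0,0,0],[0,0,0],[0,0,0],[0,0,0]], xyz=[[-0.01,0.0,0.007],[-0.02,0.0,0.014],[-0.03,0.0,0.021],[-0.04,0.0,0.028],[-0.05,0.0,0.035],[-0.06,0.0,0.042],[-0.06,0.0,0.042],[-0.06,0.0,0.042]], gripper=[0.1,0.1,0.1,0.1,0.1,0.1,0.1,0.1])

```text
time: 23.85
ee_pos: [0.6862, 0.0559, 0.0185]
tcp_rot: [180.0, 35.0, 175.1]
wrist_force: [-7.9, -0.1, 6.8]
opening: 0.0176
```

Run:
```python
from mv import *
delta(*trayt(.0,.003))
p3=bot.camera("top");cv2.imwrite("pics/t15.png",cv2.resize(p3["image"][140:270,200:360,::-1],None,fx=4.5,fy=4.5,interpolation=cv2.INTER_CUBIC)[:600])
p=bot.camera("wrist");cv2.imwrite("pics/w15.png",p["image"][:,:,::-1])
```

```text
t 23.85 xyz [0.044, -0.002, -0.016] dr [0.0002, 0.0006, -0.0004] | at [0.6862, 0.0559, 0.0185] [179.97, 35.04, 175.07] F [-7.9, -0.1, 6.8] op 0.0176 q [7.6, -4.1, -31.7, 28.0, -7.1, 10.3]
```

View pics/t15.png

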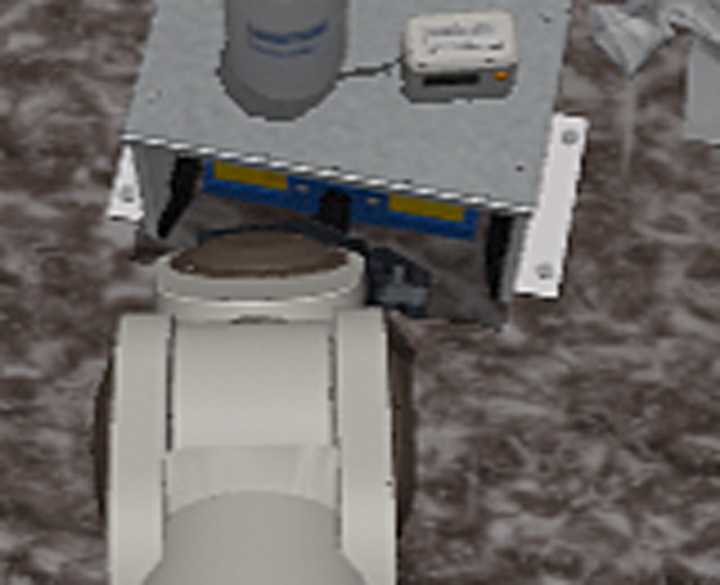

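View pics/w15.png

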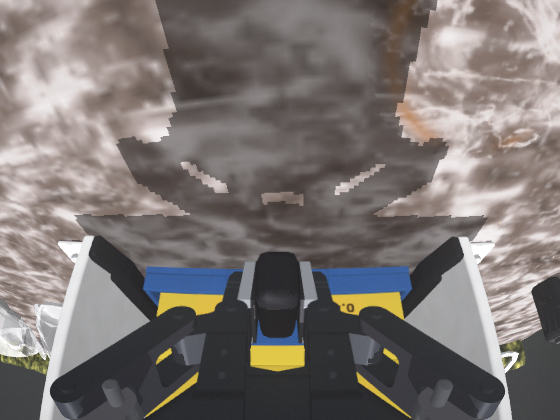

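Request:
step_arm(dr=[[0,0,0],[0,0,0],[0,0,0],[0,0,0],[0,0,0],[0,0,0],[0,0,0],[0,0,0]], xyz=[[-0.01,0.0,0.007],[-0.02,0.0,0.014],[-0.03,0.0,0.021],[-0.04,0.0,0.028],[-0.05,0.0,0.035],[-0.06,0.0,0.042],[-0.06,0.0,0.042],[-0.06,0.0,0.042]], gripper=[0.1,0.1,0.1,0.1,0.1,0.1,0.1,0.1])

```text
time: 24.75
ee_pos: [0.6882, 0.0559, 0.0185]
tcp_rot: [180.0, 35.0, 175.1]
wrist_force: [-22.9, 2.3, 17.4]
opening: 0.0175
```

Run:
```python
from mv import *
delta(*trayt(.0,.003))
p3=bot.camera("top");im=cv2.resize(p3["image"][155:215,225:335,::-1],None,fx=7,fy=7,interpolation=cv2.INTER_CUBIC)
def ln(pts,col):
    u=(proj(p3,pts)-[225,155]+.5)*7;cv2.polylines(im,[np.round(u*16).astype(np.int32)],False,col,1,cv2.LINE_AA,4)
a=np.radians(-4.9);c,s=np.cos(a),np.sin(a)
L=lambda q:np.array([[.743+c*x-s*y,.048+s*x+c*y,z] for x,y,z in q])
ln(L([(-.031,.085,0),(-.031,-.079,0)]),(0,255,0))
ln(L([(-.07,.112,.125),(-.07,-.112,.125)]),(255,0,255))
cv2.imwrite("pics/t16.png",im)
```

```text
t 24.75 xyz [0.085, -0.005, -0.045] dr [0.0004, -0.0008, -0.0001] | at [0.6882, 0.0559, 0.0185] [179.97, 34.95, 175.09] F [-22.9, 2.3, 17.4] op 0.0175 q [7.6, -3.8, -31.4, 28.1, -7.1, 10.3]
```

View pics/t16.png

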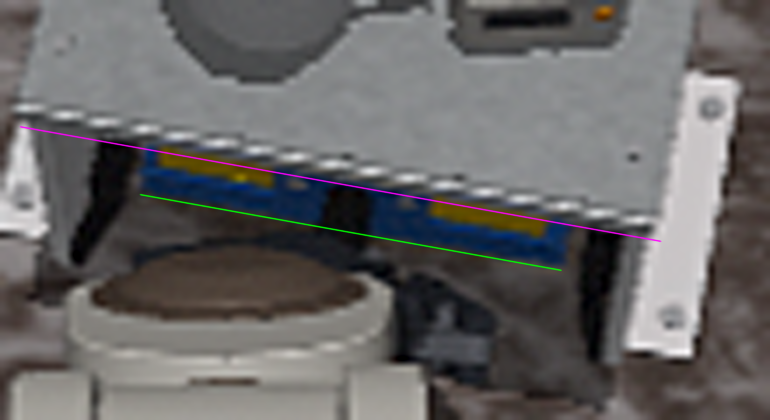

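Request:
step_arm(dr=[[0,0,0],[0,0,0],[0,0,0],[0,0,0],[0,0,0],[0,0,0],[0,0,0],[0,0,0]], xyz=[[-0.005,0.0,0.0035],[-0.01,0.0,0.007],[-0.015,0.0,0.0105],[-0.015,0.0,0.0105],[-0.015,0.0,0.0105],[-0.015,0.0,0.0105],[-0.015,0.0,0.0105],[-0.015,0.0,0.0105]], gripper=[0.1,0.1,0.1,0.1,0.1,0.1,0.1,0.1])

```text
time: 25.6
ee_pos: [0.6884, 0.0561, 0.0185]
tcp_rot: [180.0, 34.9, 175.1]
wrist_force: [-32.3, 3.4, 23.6]
opening: 0.0175
```

Run:
```python
from mv import *
o=bot.get_obs();print(o["torque"],o["wrist_force"],o["ee_pos"],o["tcp_rot"])
p=bot.camera("wrist");cv2.imwrite("pics/w17.png",p["image"][:,:,::-1])
p2=bot.camera("scene");cv2.imwrite("pics/s17.png",cv2.resize(p2["image"][150:300,190:390,::-1],None,fx=4,fy=4,interpolation=cv2.INTER_CUBIC))
```

```text
[ 0.30778362  2.84433484 -0.29421788] [-32.28163539   3.39138236  23.58135061] [0.68841099 0.05609902 0.01847131] [179.96952619  34.90479295 175.11448204]
```

View pics/w17.png

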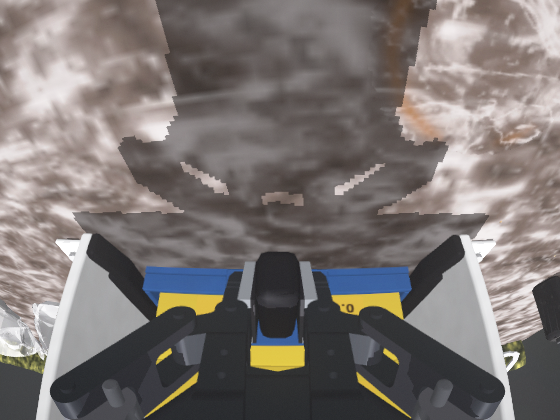

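View pics/s17.png

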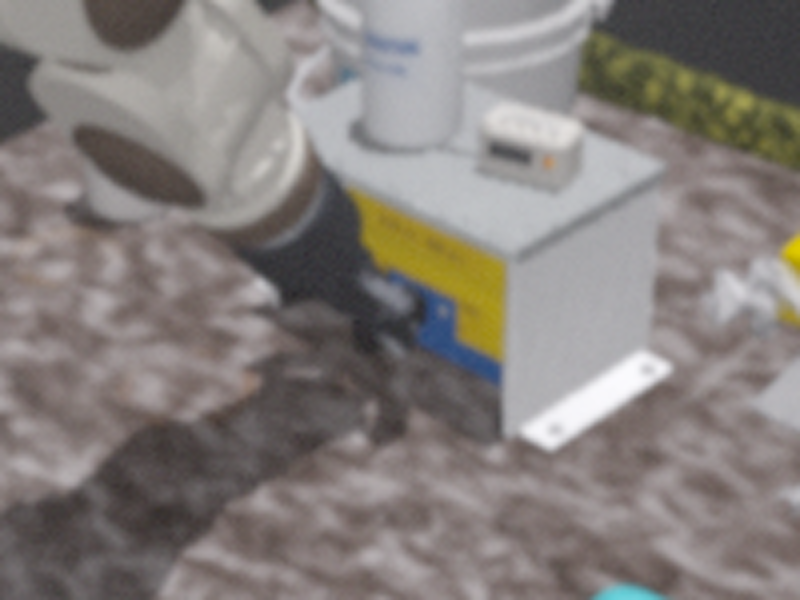

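Request:
step_arm(dr=[[0,0,0],[0,0,0],[0,0,0],[0,0,0],[0,0,0],[0,0,0],[0,0,0],[0,0,0]], xyz=[[0,0,0],[0,0,0],[0,0,0],[0,0,0],[0,0,0],[0,0,0],[0,0,0],[0,0,0]], gripper=[0.22,0.26,0.3,0.34,0.38,0.4,0.4,0.4])

```text
time: 26.5
ee_pos: [0.6901, 0.0554, 0.0182]
tcp_rot: [180.0, 35.0, 175.1]
wrist_force: [0.1, -1.1, -0.5]
opening: 0.0343
```

Run:
```python
from mv import *
o=bot.get_obs();print(o["torque"],o["wrist_force"],o["ee_pos"],o["tcp_rot"],o["opening"])
p=bot.camera("wrist");cv2.imwrite("pics/w18.png",p["image"][:,:,::-1])
```

```text
[0.07720716 0.5016565  0.03832621] [ 0.12578661 -1.14684024 -0.50836709] [0.69007632 0.05544691 0.01822863] [179.9812865   35.03747325 175.06553553] 0.03434675822858151
```

View pics/w18.png

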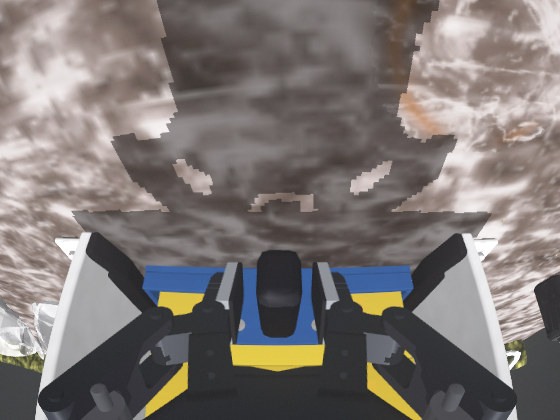

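Released with no residual force. Retreating back along the fingers.

Request:
step_arm(dr=[[0,0,0],[0,0,0],[0,0,0],[0,0,0],[0,0,0],[0,0,0],[0,0,0],[0,0,0]], xyz=[[0,0,-0.1],[0,0,-0.3],[0,0,-0.6],[0.03,0,-1.0],[0.08,0,-1.4],[0.12,0,-1.9],[0.16,0,-2.3],[0.2,0,-2.7]], gripper=[0.4,0.4,0.4,0.4,0.4,0.4,0.4,0.4])

```text
time: 27.35
ee_pos: [0.621, 0.0614, 0.1039]
tcp_rot: [180.0, 35.1, 175.1]
wrist_force: [0.5, 0.3, -0.1]
opening: 0.0345
```

Request:
step_arm(dr=[[0,0,0],[0,0,0],[0,0,0],[0,0,0],[0,0,0],[0,0,0],[0,0,0],[0,0,0]], xyz=[[0.2,0.1,-0.4],[0.5,0.4,-0.8],[0.8,0.8,-1.2],[1.2,1.3,-1.6],[1.5,1.9,-2.0],[1.8,2.4,-2.3],[2.0,2.8,-2.5],[2.0,3.0,-2.5]], gripper=[0.4,0.4,0.4,0.4,0.4,0.4,0.4,0.4])

```text
time: 28.15
ee_pos: [0.5087, 0.1929, 0.1397]
tcp_rot: [179.9, 35.1, 175.1]
wrist_force: [0.2, 0.1, -0.0]
opening: 0.0341
```

Run:
```python
from mv import *
o=bot.get_obs();print(o["wrist_force"].round(1),o["ee_pos"].round(3),o["tcp_rot"].round(1),o["time"])
p=bot.camera("wrist");cv2.imwrite("pics/w19.png",p["image"][:,:,::-1]);p["fish"]=1
p2=bot.camera("scene");cv2.imwrite("pics/s19.png",cv2.resize(p2["image"][100:300,190:430,::-1],None,fx=3,fy=3,interpolation=cv2.INTER_CUBIC))
p3=bot.camera("top");cv2.imwrite("pics/t19.png",p3["image"][:,:,::-1])
pickle.dump((p,p2,p3),open("c19.pkl","wb"))
```

```text
[ 0.2  0.1 -0. ] [0.509 0.193 0.14 ] [179.9  35.1 175.1] 28.15
```

View pics/w19.png

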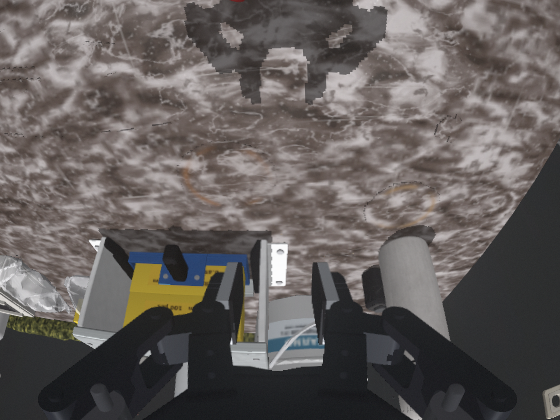

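View pics/s19.png

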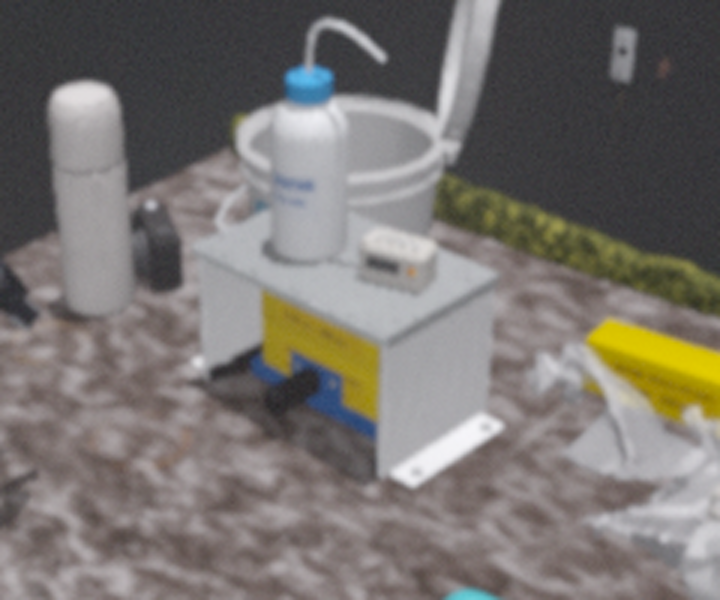

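View pics/t19.png

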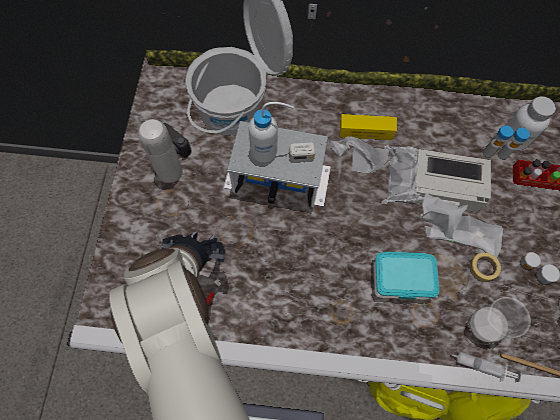

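Run:
```python
from h import *
p,p2,p3=pickle.load(open("c19.pkl","rb"))
im=cv2.resize(p3["image"][155:215,225:335,::-1],None,fx=7,fy=7,interpolation=cv2.INTER_CUBIC)
def ln(pts,col):
    u=(proj(p3,pts)-[225,155]+.5)*7;cv2.polylines(im,[np.round(u*16).astype(np.int32)],False,col,1,cv2.LINE_AA,4)
a=np.radians(-4.9);c,s=np.cos(a),np.sin(a)
for x0,col in ((.743,(0,255,0)),(.7465,(0,255,255))):
    L=lambda q:np.array([[x0+c*x-s*y,.051+s*x+c*y,z] for x,y,z in q])
    ln(L([(-.031,.082,0),(-.031,-.082,0)]),col)
    ln(L([(-.089,.009,.044),(-.089,-.009,.044)]),col)
cv2.imwrite("pics/t20.png",np.vstack([im]))
# change in bystanders
d=pickle.load(open("d0.pkl","rb"))
df=np.abs(p3["image"].astype(int)-d["top"]["image"]).max(2)
print("meter/bottle diff",(df[110:165,245:320]>40).sum(),"thermos",(df[118:190,140:192]>40).sum(),"teal",(df[245:305,370:445]>40).sum())
```

```text
meter/bottle diff 0 thermos 0 teal 0
```

View pics/t20.png

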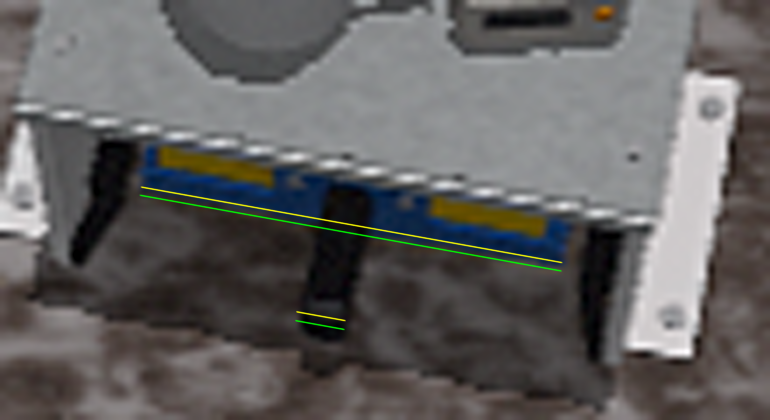

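Run:
```python
from workcell import bot
print(bot.get_obs()["time"],bot.job_done())
```

```text
the job is handed in; nothing more can be done
28.3 None
```

The loose yellow carton is stacked on the one in the tray. The tray has been slid home under the shelf and the job is handed in, at 28.3 s on the robot's clock.

- **Stacking:** After release, the wrist camera put the top carton within about 1 mm and 0.1° of where I had measured the lower one. I then pinched the tray's grip with the hand leaning back 35°, turned the tray by about 7° to face the lane, and slid it in slowly.
- **Tray home:** The push force rose from about 8 to 32 N while the tray moved no more than about 2 mm, which I took as contact with the stop. The tray did not move when I let go, and no force was left on the hand.
- **Surroundings:** The thermos, wash bottle, pH meter and teal box look unchanged in the top camera between the start and the end. I felt no contact with the shelf.

**Disagreements and limits:**
- The stop was met about 3 mm further back than my camera estimate of the shelf. I put that down to calibration error.
- A picture taken after I turned the tray suggested the cartons sat about 1° off the tray's axis, which is within the play to the rim.
- Once under the shelf, I could check the stack only from the front, where it looked intact and aligned.

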